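# Hook up the drying arms and hang the flask clamps

## Robot

A 6-joint arm with a two-finger parallel gripper is mounted at the origin on the work surface. World frame = base frame: x ahead of the robot, y to its left, z up, the work surface at z = 0. Lengths are in mm, angles in rad, forces in N, time in s.
With the tool pointing down it reaches from about 300 to 775 mm from the base axis. Payload 14.6 kg.
Tool frame: the origin (TCP) lies at the very end of the fingers, on their centre line; the grasp point (between the pads) lies 19 mm behind it; z points along the fingers, y is the direction in which the jaws open and shut (so a half turn about z gives the same grasp; the last joint's range is limited). The gripper opens to 94 mm and grips with 3 to 60 N. Pads are 16 mm wide; open, the fingers measure 119 mm over their backs; the gripper's body (75 mm by 177 mm) begins 78 mm behind the grasp point.
Start: joints at [-1.411, 0.3, 1.521, -0, 1.321, -0.067], TCP at [123.667, -535.906, 205.446] pointing down, gripper open.
Joint ranges: [-3.03, 3.03], [-0.79, 2.21], [0.23, 2.52], [-1.04, 4.18], [0, 3.07], [-2.55, 2.55]. Speed limits (rad/s): [2.22, 2.22, 2.57, 3.14, 3.14, 3.14].

## Interface

Orientations are given as [roll, pitch, yaw] about the fixed x, y, z axes, in that order (R = Rz(yaw) Ry(pitch) Rx(roll)).
In Python, from cell import manip gives the robot as it stands.
- The arm moves only by the shell command python3 -m inch 'ROWS' [FORCE]. ROWS is a JSON object of lists of equal length, an entry for each row: "grip": the opening, from -1 (shut) to 1 (fully open), so that 0 is half open; "travel": the shift along the world's x, y, z in cm, a list of three; "turn": the turn, a rotation vector about the world's x, y, z in degrees, a list of three. A call has 1 to 10 rows; each row is the pose to reach, as a shift and turn from the pose measured when the call began; what a row does not reach only later rows make up. A row lasts 1/8 s, in which the tool goes at most 62.5 mm and 10.7 degrees, less where a joint would pass 70% of its speed; a pose out of reach is approached as far as the arm can. A call with a gripper value outside its range is refused whole. The fingers move at their own pace and stop on an object; FORCE is the grip in N (left out, the last holds). Time passes only in rows, so rows that repeat a pose let the fingers close. It gives the time, the measured TCP pose, the force and the opening at its end, in the units of the state.
- manip.read_state(): the state, without advancing time (a new reading comes with each control period).
- manip.camera(name): name is "scene" or "top" or "wrist"; returns (picture, depth): 420x560x3 uint8, red, green, blue; 420x560 float32, mm along the optical axis (not along the pixel's ray), 0 where there is no reading.
- manip.calibration(name): a dict with "fx", "fy", "cx", "cy" (pixels), "world_from_camera" (4x4, takes a point from camera to world coordinates). Camera axes: x right, y up, looking along -z (the intrinsics and any distortion apply to the point x, -y, -z); pixel columns grow to the right and rows downward; lengths in mm; the calibration is good to about 2 mm. A picture is of the moment at which its call begins: read the wrist's pose just before it. calibration takes no time and is no camera call; for the wrist camera it gives the pose at the moment of the call.
- manip.sign_off(): hands the job in, once; it reports no verdict.
Trained networks look in the newest picture that a camera, given by its name, has taken for a name from the list of things; names that differ only in an ending like _2 or _b are one class to them, and where a whole thing is asked for, a point or a joint stands for the part that bears it (a point fixed in the world has none). Each returns a list of dicts, best first, with "p" (0 to 1); they miss things now and then, are a little off and sometimes report something else, mostly with a low value. They report only what shows in the picture. A call takes as long as a camera call. They do not tell look-alikes from the thing itself.
- manip.look_for(camera, label): "bbox" ([left, top, right, bottom] in pixels, round what is visible of it).
The state is a dict: "clock": time; "joints": joint angles; "qd": joint speeds; "effort": joint torques, N m; "eef_pos": TCP position; "eef_rot": TCP orientation; "wrist_force": force on the tool from outside, world axes, zero at the start; "moment": the same for the moment, N m; "finger_gap": finger opening in mm.
Only numpy, scipy, OpenCV 4.12 (cv2) and the standard library are available. Lean on these libraries where they do the work, as an engineer would, in place of code of your own. Each camera call takes 0.05 s, during which the arm holds its last target.

## Task

Set up the drying rack on this dental lab bench: press the hook tabs of both blue hanger arms into the top two slots of the uprights, one arm on each upright, and down until they are fully engaged, and hang every brass flask clamp on the arms, with the arm's bar through the frame so that the clamp hangs freely from it (an arm takes two). Do not disturb the cast, the flask, the bowl and the articulator.

Things in the scene. Friction and masses are not known exactly. Their poses are not given: they have to be found in the camera images.
- rack: Drying rack bolted to the bench: steel drip tray 235 x 270 mm, rim 18 mm high, with two dark slotted uprights 160 mm apart, 40 mm wide, 238 mm high. Origin: on the bench, midway between the uprights' slotted faces. x points away from the robot into the uprights, y left along the rack, z up. The tray reaches 175 mm in front of the faces.
- rack_left (a point): On the slotted front face of the LEFT (+y) upright, on its centre line, 132 mm above the bench: where the back point of a fully hooked arm comes. Axes as the rack. One column of five slots, 10 mm wide, 24 mm high, pitch 40 mm; the top two slots span 30 to 54 and 70 to 94 mm above this point; the upright ends 106 mm above it. Wall 4 mm thick, hollow behind.
- rack_right (a point): The same point and axes on the identical RIGHT (-y) upright.
- arm1_grip (a point): Middle of the bar of a blue hanger arm (0.4 kg) lying on the bench the way up it is used. Bar 12 mm wide, 18 mm high, 150 mm free length between an end stop plate (6 x 28 x 30 mm, 12 mm above the bar) and the heel plate (6 x 34 x 84 mm, rising from underside level). x runs along the bar to the heel plate, z up. This point is 9 mm above the underside.
- arm1_back (a point): Lowest middle point of arm 1's heel plate, on its back face, 81 mm in x and -9 mm in z from the grip point, same axes. Two steel hook tabs, 5 mm wide, reach 13 mm back from this face on its centre line: necks 30 to 38 and 70 to 78 mm above this point, behind each neck a nose that runs 10.5 mm farther down.
- arm2_grip (a point): The same point on the second, identical hanger arm; either arm fits either upright. The tabs go into the top two slots with the arm 11 to 15 mm above its final height, until the heel plate is flat on the face; then down about 13 mm, plate kept on the face: noses drop behind the wall, necks rest on the slots' bottom edges. Weight holds it; no click.
- arm2_back (a point): The same back point on the second arm.
- clamp1_knob (a point): Centre of the black square hand knob (30 x 30 mm, 26 mm high) of a brass denture-flask clamp (0.45 kg) standing on the bench; None if absent. Closed stirrup-shaped frame 112 mm wide (y), 168 mm high: base plate 58 (x) x 112 x 12 mm, two posts that lean in to a crown on top. Its window is looked through along x (a half turn makes no difference). z up.
- clamp2_knob (a point): The same point on clamp 2, identical; None if absent. The flat underside of the clamp's crown is 47 mm below this point and 22 mm wide; from there the window widens evenly to 88 mm at 97 mm below this point. The base plate's top is 143 mm and its underside 155 mm below this point.
- clamp3_knob (a point): The same point on clamp 3, identical; None if absent. A clamp hangs with the bar through its window and the crown's underside resting on the bar's top; this point is then 56 mm above the level of the arm's grip point. A bar takes two clamps one behind the other, not three.
- clamp4_knob (a point): The same point on clamp 4, identical; None if absent.
- cast: Bystander: plaster tooth cast, 62 x 66 x 33 mm, origin at the centre of its underside.
- flask: Bystander: round brass denture flask, 100 mm across, 48 mm high, origin at the centre of its underside.
- bowl: Bystander: green mixing bowl, 110 mm across, 60 mm high, origin at the centre of its underside.
- articulator: Bystander: small articulator holding two casts, 100 x 85 mm, 82 mm high, origin at the centre of its underside.
Not all that is in view belongs to the job. Leave any pink, purple or white look-alike of the part that bears clamp2_knob alone.

How it is judged (in metres and radians):
On the way:
1. both hanger arms are hooked into the top slots of the two uprights ((((x of arm1_back in the frame of rack_left between -0.006 and 0.004 m and y of arm1_back in the frame of rack_left between -0.006 and 0.006 m and z of arm1_back in the frame of rack_left between -0.005 and 0.005 m and angle between the x axis of arm1_back and the x axis of rack_left, either way round below 0.12 rad and angle between arm1_back's own z axis and vertical below 0.12 rad) and (x of arm2_back in the frame of rack_right between -0.006 and 0.004 m and y of arm2_back in the frame of rack_right between -0.006 and 0.006 m and z of arm2_back in the frame of rack_right between -0.005 and 0.005 m and angle between the x axis of arm2_back and the x axis of rack_right, either way round below 0.12 rad and angle between arm2_back's own z axis and vertical below 0.12 rad)) or ((x of arm2_back in the frame of rack_left between -0.006 and 0.004 m and y of arm2_back in the frame of rack_left between -0.006 and 0.006 m and z of arm2_back in the frame of rack_left between -0.005 and 0.005 m and angle between the x axis of arm2_back and the x axis of rack_left, either way round below 0.12 rad and angle between arm2_back's own z axis and vertical below 0.12 rad) and (x of arm1_back in the frame of rack_right between -0.006 and 0.004 m and y of arm1_back in the frame of rack_right between -0.006 and 0.006 m and z of arm1_back in the frame of rack_right between -0.005 and 0.005 m and angle between the x axis of arm1_back and the x axis of rack_right, either way round below 0.12 rad and angle between arm1_back's own z axis and vertical below 0.12 rad)))), for 0.2 s.
At the end, for the whole second after the job is handed in: One arm hooked on each upright, heel plate on the face (6 mm, height 5 mm, 0.12 rad); every clamp present hangs with its crown on an arm's bar between the plates (20 mm sideways, 8 mm in height, tilt under 0.35 rad, at most gently swinging, under 0.2 m/s); bystanders within 40 mm of their places ((((x of arm1_back in the frame of rack_left between -0.006 and 0.004 m and y of arm1_back in the frame of rack_left between -0.006 and 0.006 m and z of arm1_back in the frame of rack_left between -0.005 and 0.005 m and angle between the x axis of arm1_back and the x axis of rack_left, either way round below 0.12 rad and angle between arm1_back's own z axis and vertical below 0.12 rad) and (x of arm2_back in the frame of rack_right between -0.006 and 0.004 m and y of arm2_back in the frame of rack_right between -0.006 and 0.006 m and z of arm2_back in the frame of rack_right between -0.005 and 0.005 m and angle between the x axis of arm2_back and the x axis of rack_right, either way round below 0.12 rad and angle between arm2_back's own z axis and vertical below 0.12 rad)) or ((x of arm2_back in the frame of rack_left between -0.006 and 0.004 m and y of arm2_back in the frame of rack_left between -0.006 and 0.006 m and z of arm2_back in the frame of rack_left between -0.005 and 0.005 m and angle between the x axis of arm2_back and the x axis of rack_left, either way round below 0.12 rad and angle between arm2_back's own z axis and vertical below 0.12 rad) and (x of arm1_back in the frame of rack_right between -0.006 and 0.004 m and y of arm1_back in the frame of rack_right between -0.006 and 0.006 m and z of arm1_back in the frame of rack_right between -0.005 and 0.005 m and angle between the x axis of arm1_back and the x axis of rack_right, either way round below 0.12 rad and angle between arm1_back's own z axis and vertical below 0.12 rad))) and ((x of clamp1_knob in the frame of arm1_grip between -0.075 and 0.075 m and y of clamp1_knob in the frame of arm1_grip between -0.02 and 0.02 m and z of clamp1_knob in the frame of arm1_grip between 0.048 and 0.064 m) or (x of clamp1_knob in the frame of arm2_grip between -0.075 and 0.075 m and y of clamp1_knob in the frame of arm2_grip between -0.02 and 0.02 m and z of clamp1_knob in the frame of arm2_grip between 0.048 and 0.064 m)) and angle between each of clamp1_knob, clamp2_knob, clamp3_knob, clamp4_knob's own z axis and vertical below 0.35 rad and linear speed of each of clamp1, clamp2, clamp3, clamp4 below 0.2 m/s and ((x of clamp2_knob in the frame of arm1_grip between -0.075 and 0.075 m and y of clamp2_knob in the frame of arm1_grip between -0.02 and 0.02 m and z of clamp2_knob in the frame of arm1_grip between 0.048 and 0.064 m) or (x of clamp2_knob in the frame of arm2_grip between -0.075 and 0.075 m and y of clamp2_knob in the frame of arm2_grip between -0.02 and 0.02 m and z of clamp2_knob in the frame of arm2_grip between 0.048 and 0.064 m)) and ((x of clamp3_knob in the frame of arm1_grip between -0.075 and 0.075 m and y of clamp3_knob in the frame of arm1_grip between -0.02 and 0.02 m and z of clamp3_knob in the frame of arm1_grip between 0.048 and 0.064 m) or (x of clamp3_knob in the frame of arm2_grip between -0.075 and 0.075 m and y of clamp3_knob in the frame of arm2_grip between -0.02 and 0.02 m and z of clamp3_knob in the frame of arm2_grip between 0.048 and 0.064 m)) and ((x of clamp4_knob in the frame of arm1_grip between -0.075 and 0.075 m and y of clamp4_knob in the frame of arm1_grip between -0.02 and 0.02 m and z of clamp4_knob in the frame of arm1_grip between 0.048 and 0.064 m) or (x of clamp4_knob in the frame of arm2_grip between -0.075 and 0.075 m and y of clamp4_knob in the frame of arm2_grip between -0.02 and 0.02 m and z of clamp4_knob in the frame of arm2_grip between 0.048 and 0.064 m)) and linear speed of each of arm1, arm2 below 0.03 m/s); the robot touches nothing.
It fails at once if the cast is disturbed (moved more than 40 mm) (distance of cast from where it was at the start of the episode above 0.04 m).
It fails at once if the flask is disturbed (moved more than 40 mm) (distance of flask from where it was at the start of the episode above 0.04 m).
It fails at once if the bowl is disturbed (moved more than 40 mm) (distance of bowl from where it was at the start of the episode above 0.04 m).
It fails at once if the articulator is disturbed (moved more than 40 mm) (distance of articulator from where it was at the start of the episode above 0.04 m).
Of clamp1, clamp2, clamp3, clamp4 only 2 to 4 are there at a start; the rules pass over those that are not, and their reading is None.
At some moment in a run one of arm1, arm2, clamp1, clamp2, clamp3, clamp4 may be knocked a few centimetres aside while the robot is not near it.
It also fails if it takes over 210 s, if anything falls off the work surface, if the arm or the gripper's body presses on something with over 40 N, if the wrist force passes 120 N, or if a joint passes its speed limit or range.

## Working session

There is one attempt and no reset: what is moved stays moved. The work goes in short steps, Python scripts to look and compute and a shell command to move; the robot and the scene stay as the last step left them, time stands still between calls to the robot, and variables do not carry over. Pictures are saved under pics/ and viewed, and the job is handed in when it is done.

```bash
ls; mkdir -p pics
python3 - <<'E'
from cell import manip
import cv2
print(manip.read_state())
for n in ["scene","top","wrist"]:
    p,d=manip.camera(n); cv2.imwrite(f"pics/{n}0.png",p[:,:,::-1]); 
    c=manip.calibration(n); print(n,c)
E
```

```text
pics
{'clock': 0.0, 'joints': array([-1.41061324e+00,  3.00478428e-01,  1.52156690e+00,  1.22115983e-07,
        1.32072300e+00, -6.65969708e-02]), 'qd': array([-7.32253598e-04,  5.25396225e-04, -8.73131173e-04, -1.39979099e-03,
        3.04018058e-06, -1.48660305e-03]), 'effort': array([ 1.24827537e-03, -5.31802011e+01, -3.52735913e+01,  7.09236693e-02,
        2.43535725e-02, -1.13077563e-04]), 'eef_pos': array([ 123.61932602, -535.65701642,  204.88831568]), 'eef_rot': array([-3.14041959e+00, -7.83568937e-05,  2.26779979e-01]), 'wrist_force': array([ 0.55293381, -0.4574582 ,  0.24661688]), 'moment': array([-0.01686639,  0.02472908, -0.00504867]), 'finger_gap': 93.8529323099187}
scene {'fx': 402.2664255191585, 'fy': 402.2664255191585, 'cx': 281.0824105525164, 'cy': 218.3185829070418, 'world_from_camera': array([[ 5.84919378e-01, -4.53132836e-01,  6.72710899e-01,
         1.25274310e+03],
       [ 8.10881617e-01,  3.45556734e-01, -4.72293920e-01,
        -5.38622405e+02],
       [-1.84478975e-02,  8.21742768e-01,  5.69559917e-01,
         7.44304741e+02],
       [ 0.00000000e+00,  0.
[... 304 characters left out ...]
751840e-02, -5.96483225e-03,
        -5.54277991e+01],
       [-3.76476524e-03,  1.75970753e-01,  9.84388196e-01,
         1.52261296e+03],
       [ 0.00000000e+00,  0.00000000e+00,  0.00000000e+00,
         1.00000000e+00]])}
wrist {'fx': 289.34639606219605, 'fy': 289.34639606219605, 'cx': 284.21905093617977, 'cy': 213.51880376278737, 'world_from_camera': array([[ 2.24355574e-01,  9.48755902e-01,  2.22546210e-01,
         1.88211671e+02],
       [-9.74506713e-01,  2.18688168e-01,  5.01213756e-02,
        -5.22589024e+02],
       [-1.11527200e-03, -2.28117785e-01,  9.73632904e-01,
         3.83935714e+02],
       [ 0.00000000e+00,  0.00000000e+00,  0.00000000e+00,
         1.00000000e+00]])}
```

View pics/scene0.png

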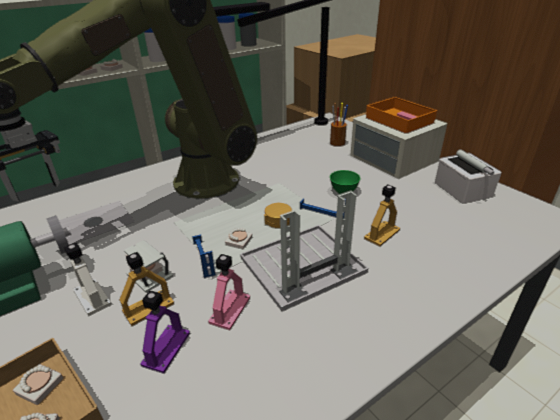

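View pics/top0.png

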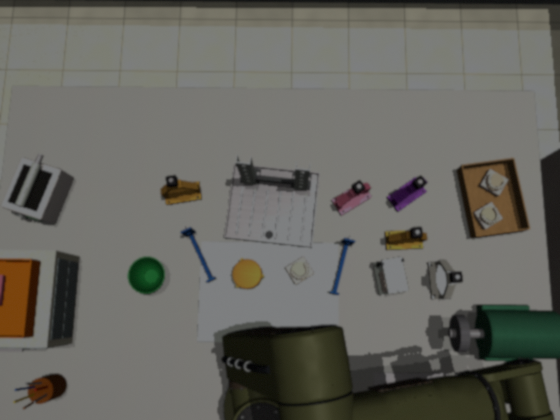

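View pics/wrist0.png

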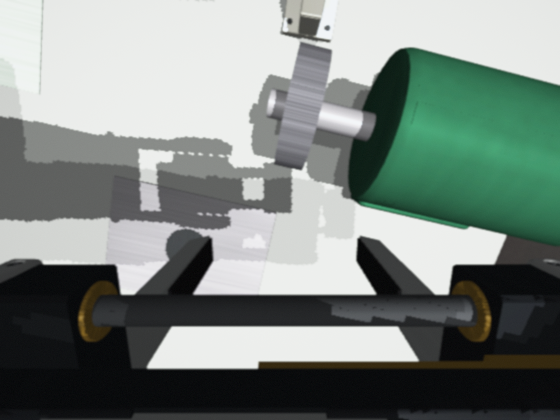

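```bash
cat > h.py <<'E'
from cell import manip
import cv2, numpy as np
def cloud(n,save=None):
    p,d=manip.camera(n); c=manip.calibration(n)
    if save: cv2.imwrite(f"pics/{save}.png",p[:,:,::-1])
    v,u=np.mgrid[0:420,0:560]
    X=(u-c['cx'])/c['fx']*d; Y=-(v-c['cy'])/c['fy']*d
    P=np.stack([X,Y,-d,np.ones_like(d)],-1)@c['world_from_camera'].T
    W=P[...,:3].copy(); W[d==0]=np.nan
    return p,d,W
def crop(p,l,t,r,b,name,s=None):
    k=p[t:b,l:r,::-1]; s=s or min(800/(r-l),600/(b-t)); 
    cv2.imwrite(f"pics/{name}.png",cv2.resize(k,None,fx=s,fy=s,interpolation=cv2.INTER_CUBIC))
E
python3 - <<'E'
from h import *
np.set_printoptions(suppress=True,precision=1)
for n in ["scene","top"]:
    p,d,W=cloud(n); np.savez(f"/tmp/{n}.npz",p=p,W=W)
    for l in ["clamp1_knob","arm1_grip","rack","cast","flask","bowl","articulator"]:
        for r in manip.look_for(n,l):
            if r['p']<.3: continue
            b=np.array(r['bbox']).astype(int); 
            w=W[b[1]:b[3]+1,b[0]:b[2]+1].reshape(-1,3)
            print(n,l,round(r['p'],2),b,np.nanmedian(w,0))
    if n=="top":
        crop(p,130,140,450,310,"top_crop")
    else: crop(p,60,160,420,390,"scene_crop")
E
```

```text
scene arm1_grip 0.76 [299 199 332 216] [395.6 200.6   0.8]
scene rack 0.87 [244 195 370 307] [616.5  22.6   5. ]
scene flask 0.79 [265 200 292 230] [396.9  35.   45.3]
scene bowl 0.76 [328 169 363 192] [353.4 379.9  31.3]
scene bowl 0.55 [192 234 217 277] [ 404.  -222.7    1.7]
scene articulator 0.96 [126 241 172 291] [ 415.4 -366.7   57.9]
top arm1_grip 0.6 [181 224 215 281] [443.  216.8   0.8]
top rack 0.79 [223 156 319 242] [612.2  -3.5   5.7]
top rack 0.46 [383 226 426 252] [ 483.7 -399.4   11.4]
top cast 0.91 [286 258 315 283] [391.8 -96.2  15.3]
top flask 0.88 [230 256 264 288] [383.2  62.   44.1]
top bowl 0.79 [125 255 165 292] [376.3 369.6  13.3]
top articulator 0.74 [377 256 411 294] [ 378.5 -364.3   77.6]
```

View pics/top_crop.png

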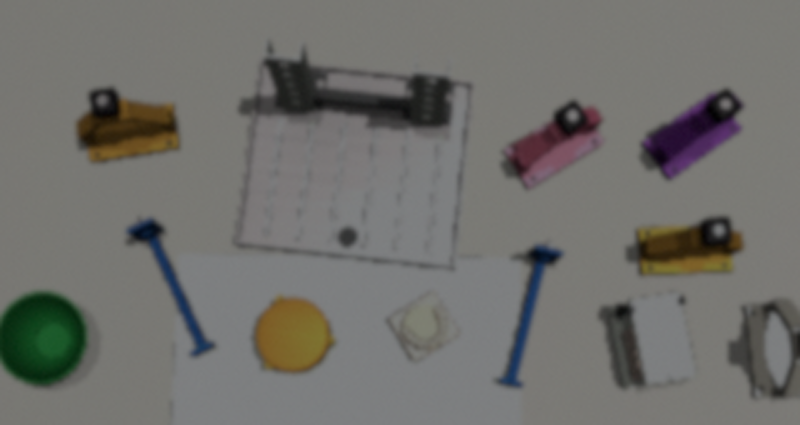

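View pics/scene_crop.png

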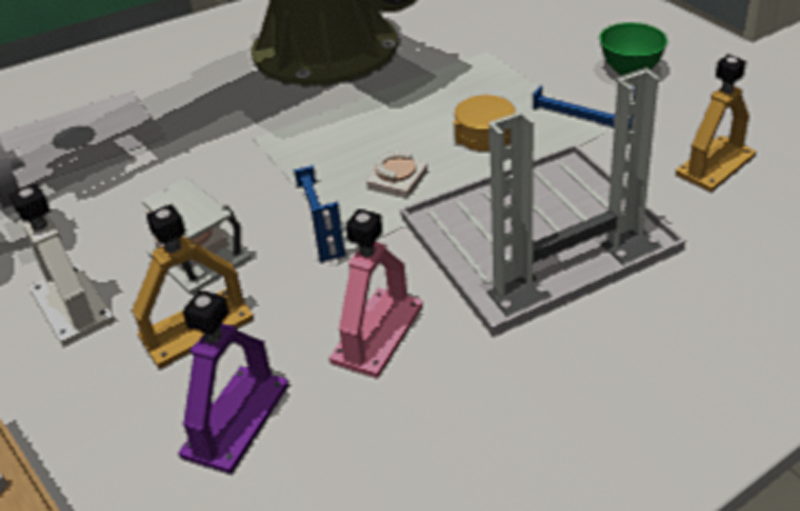

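Run:
```python
from h import *
np.set_printoptions(suppress=True,precision=1)
z=np.load("/tmp/top.npz"); p=z['p'];W=z['W']
hsv=cv2.cvtColor(p,cv2.COLOR_RGB2HSV)
def reg(m,name):
    w=W[m]; w=w[~np.isnan(w[:,0])]; print(name,len(w),w.min(0),w.max(0),np.median(w,0)); return w
bl=(hsv[...,0]>100)&(hsv[...,0]<125)&(hsv[...,1]>110)
for nm,(l,t,r,b) in dict(arm1=(175,220,222,290),arm2=(325,230,360,300)).items():
    m=np.zeros_like(bl);m[t:b,l:r]=bl[t:b,l:r]
    w=reg(m,nm); s=w[(w[:,2]>8)&(w[:,2]<25)]
    c=s.mean(0);u,S,V=np.linalg.svd(s[:,:2]-c[:2]); d=V[0]*np.sign(V[0,0]); t_=(s[:,:2]-c[:2])@d
    print(c,'yaw',np.arctan2(d[1],d[0]),'ext',t_.min(),t_.max(),S)
    h=w[w[:,2]>45];print('heel',h.mean(0),len(h))
# knobs: dark, high
for nm,(l,t,r,b) in dict(c1=(155,165,210,210),c2=(380,215,435,260)).items():
    m=np.zeros_like(bl);m[t:b,l:r]=True
    w=W[m]
    k=w[(w[:,2]>158)];print(nm,'knob',k.mean(0),len(k),k.min(0),k.max(0))
    base=m&(hsv[...,1]>100)&(np.abs(W[...,2]-12)<6)
    s=W[base]; c=s.mean(0); print('base',c,len(s),s.min(0),s.max(0), cv2.minAreaRect(s[:,:2].astype(np.float32)))
# uprights
m=np.zeros_like(bl);m[140:210,225:325]=True
w=W[m&(W[...,2]>225)];
for s in (w[w[:,1]>0],w[w[:,1]<0]): print('upr',len(s),s.mean(0),s.min(0),s.max(0),cv2.minAreaRect(s[:,:2].astype(np.float32)))
# tray rim
m=np.zeros_like(bl);m[155:250,215:325]=True
s=W[m&(W[...,2]>12)&(W[...,2]<24)]
print(len(s),s.min(0),s.max(0),cv2.minAreaRect(s[:,:2].astype(np.float32)))
```

```text
arm1 198 [358.9 164.3  11.5] [504.9 253.2  87. ] [450.6 217.1  19.5]
[433.4 208.   17.8] yaw 0.46807193924779394 ext -80.1738367097416 74.67510029273274 [526.6  32.6]
heel [499.4 241.3  64.4] 35
arm2 206 [ 325.5 -245.2    7.2] [ 479.8 -186.    87.9] [ 416.9 -217.8   19.2]
[ 404.  -214.5   17.7] yaw -0.24368786844198378 ext -79.69862334427374 75.17613903899961 [547.4  36.3]
heel [ 475.8 -233.3   66.9] 32
c1 knob [628.3 272.2 166.4] 115 [612.7 256.3 158. ] [643.7 289.6 174. ]
base [619.7 271.9  11.5] 368 [594.  216.    6.2] [663.1 325.2  17.4] ((623.4132690429688, 271.90203857421875), (53.38566589355469, 111.23625183105469), 15.396873474121094)
c2 knob [ 490.4 -408.1  167. ] 123 [ 476.4 -424.7  158.3] [ 507.7 -393.7  175.5]
base [ 480.7 -407.5   11.7] 313 [ 463.  -465.4    6.1] [ 516.6 -352.6   17.9] ((490.2977600097656, -408.9645690917969), (53.41624069213867, 112.20158386230469), 1.251163125038147)
upr 60 [664.7  66.3 235.1] [657.   46.6 225.8] [683.   86.7 242.7] ((670.0048828125, 65.89802551269531), (40.27747344970703, 22.15567398071289), 83.69851684570312)
upr 57 [648.2 -92.1 235.7] [ 641.6 -113.4  225.5] [667.7 -73.4 243.7] ((653.91943359375, -92.68746185302734), (39.66798782348633, 23.012924194335938), 82.47600555419922)
703 [ 465.4 -151.6   12. ] [723. 138.  24.] ((594.9893798828125, -6.72943115234375), (270.10748291015625, 237.0896759033203), 84.34693145751953)
```

```bash
cat >> h.py <<'E'
from scipy.spatial.transform import Rotation as R
np.set_printoptions(suppress=True,precision=2)
def goal(pos,yaw,tilt=0,flip=False):
    """print shift(cm), rotvec(deg) from current to tool-down pose yaw, tilted fwd by tilt deg"""
    s=manip.read_state(); C=R.from_euler('xyz',s['eef_rot'])
    T=R.from_euler('z',yaw)*R.from_euler('y',-tilt,degrees=True)*R.from_euler('x',np.pi)
    rv=(T*C.inv()).as_rotvec(degrees=True)
    print('shift cm',(np.array(pos)-s['eef_pos'])/10,'turn',rv, 'rows>=',np.linalg.norm(rv)/10.7, np.linalg.norm(np.array(pos)-s['eef_pos'])/62.5)
    return T
def st():
    s=manip.read_state(); print('t',round(s['clock'],2),'pos',s['eef_pos'],'rot',s['eef_rot'],'F',s['wrist_force'],'gap',s['finger_gap'],'j',s['joints'])
E
python3 -c "
from h import *
goal([455,-12,230],-0.1,40)"
```

```text
shift cm [33.13 52.39  2.45] turn [  2.55 -40.09 -17.95] rows>= 4.112410361109999 9.925932617995137
```

```bash
python3 -m inch '{"grip":[1,1,1,1,1,1,1,1,1,1],"travel":[[0,1,3],[3,5,6],[7,11,7],[11,17,7],[15,23,7],[19,29,7],[22,35,7],[25,40,7],[28,45,6],[31,49,4]],"turn":[[0,0,0],[0,-4,-2],[0.5,-8,-4],[0.7,-12,-5],[1,-16,-7],[1.3,-20,-9],[1.6,-25,-11],[2,-30,-13.5],[2.3,-35,-16],[2.5,-40,-18]]}'
python3 - <<'E'
from h import *
goal([455,-12,230],-0.1,40)
st()
E
```

```text
clock: 2.2
eef_pos: [414.5, -75.4, 255.8]
eef_rot: [3.137, -0.688, -0.096]
wrist_force: [1.0, -1.2, -0.5]
finger_gap: 93.9
shift cm [ 4.05  6.34 -2.58] turn [ 0.16 -0.6  -0.04] rows>= 0.05840756581588756 1.2729892277855037
t 2.2 pos [414.46 -75.41 255.82] rot [ 3.14 -0.69 -0.1 ] F [ 1.04 -1.23 -0.48] gap 93.87733435763899 j [-0.38 -0.44  2.23  0.27  0.69  1.14]
```

```bash
python3 -m inch '{"grip":[1,1,1],"travel":[[2,3,-1],[4,6,-2.5],[4,6.3,-2.5]],"turn":[[0,0,0],[0,0,0],[0,0,0]]}'
python3 - <<'E'
from h import *
st()
p,d,W=cloud("wrist","w1"); np.savez("/tmp/w1.npz",p=p,W=W)
E
```

```text
clock: 2.58
eef_pos: [454.6, -10.4, 229.8]
eef_rot: [3.137, -0.686, -0.092]
wrist_force: [0.2, 0.9, 0.3]
finger_gap: 94.0
t 2.58 pos [454.59 -10.44 229.78] rot [ 3.14 -0.69 -0.09] F [0.17 0.86 0.26] gap 94.02913734518962 j [-0.11 -0.3   2.21  0.01  0.55  1.56]
```

View pics/w1.png

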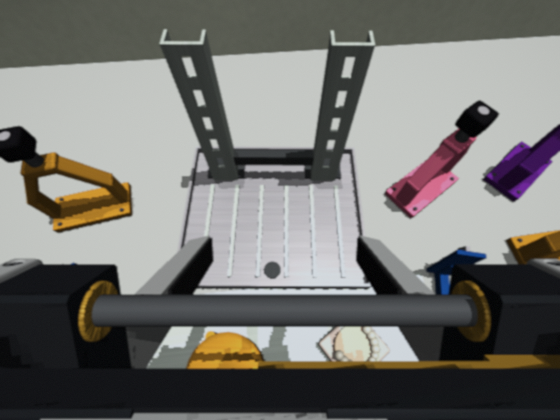

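```bash
cat >> h.py <<'E'
def face(W,l,t,r,b,yr,zr=(60,232)):
    w=W[t:b,l:r].reshape(-1,3); w=w[~np.isnan(w[:,0])]
    w=w[(w[:,2]>zr[0])&(w[:,2]<zr[1])&(w[:,1]>yr[0])&(w[:,1]<yr[1])]
    return w
E
python3 - <<'E'
from h import *
z=np.load("/tmp/w1.npz");W=z['W'];p=z['p']
res=[]
for (l,t,r,b) in [(155,25,245,185),(305,25,385,185)]:
    w=W[t:b,l:r].reshape(-1,3); w=w[(w[:,2]>40)&(w[:,2]<225)&(w[:,0]<720)]
    print(len(w),w.min(0),w.max(0))
    # front plane: RANSAC, normal in xy w/ allowed tilt
    best=None;rng=np.random.default_rng(0)
    for i in range(400):
        a=w[rng.choice(len(w),3,0)]; n=np.cross(a[1]-a[0],a[2]-a[0]); n/=np.linalg.norm(n)+1e-9
        if abs(n[0])<.9: continue
        k=np.abs((w-a[0])@n)<1.5
        if best is None or k.sum()>best.sum(): best=k
    s=w[best]; c=s.mean(0); n=np.linalg.svd(s-c)[2][2]; n*=np.sign(n[0]); 
    print('plane',best.sum(),n,'yaw',np.arctan2(n[1],n[0]),c)
    q=s@np.array([0.1,1,0]) # approx y
    for z0 in range(60,225,15):
        k=s[abs(s[:,2]-z0)<7]; 
        if len(k)>5: print(z0,len(k),'y',k[:,1].min(),k[:,1].max(),(k[:,1].min()+k[:,1].max())/2,'x',k[:,0].mean())
print('top', np.nanmax(W[25:60,150:380,2]))
# table z check
print('table z',np.nanmedian(W[200:230,400:420,2]),np.nanmedian(W[180:200,140:160,2]))
crop(p,150,20,390,190,"w1c")
E
```

```text
3978 [656.36  26.14  40.25] [680.54  83.66 224.99]
plane 3171 [ 0.99 -0.1   0.  ] yaw -0.10069235520061195 [660.03  63.14 152.51]
60 118 y 43.38250169247355 83.38962126491441 63.386061478693975 x 660.216475821982
75 171 y 43.113583673223516 83.18479267215714 63.14918817269033 x 660.2130571257251
90 147 y 43.455566756565304 83.21607792858185 63.33582234257358 x 660.2130592621935
105 183 y 43.3062704607045 83.42305412515914 63.364662292931826 x 660.0983607512686
120 221 y 43.364670233830196 82.96086694825645 63.162768591043324 x 660.1076458438083
135 200 y 43.33553658432519 83.194861934852 63.2651992595886 x 660.0891773452604
150 279 y 43.20117317612814 83.6599290876087 63.43055113186842 x 660.009102766393
165 288 y 43.045241064392464 83.21654073251231 63.13089089845239 x 660.0272618438344
180 279 y 43.29502117409483 83.44504991725042 63.37003554567262 x 659.9860388216805
195 412 y 43.22013428847371 83.4108498044908 63.31549204648225 x 659.9220802780542
210 372 y 43.32894216931037 83.41860633438509 63.373774251847735 x 659.9363703702721
3668 [ 640.36 -116.06   40.05] [668.22 -63.71 225
[... 412 characters left out ...]
x 644.0517465743258
120 219 y -115.88377760135485 -75.80955238343002 -95.84666499239243 x 643.9955348941486
135 197 y -115.5949720940172 -75.89803457679247 -95.74650333540484 x 643.949229488108
150 259 y -115.87457993214636 -75.82555994263036 -95.85006993738835 x 643.9314394011445
165 274 y -115.61030486805775 -75.74480794986289 -95.67755640896033 x 643.8940766883693
180 273 y -115.93620349969135 -75.53530988568446 -95.7357566926879 x 643.8039882788476
195 414 y -115.78600053802437 -75.68917450964274 -95.73758752383355 x 643.7512569153465
210 369 y -115.90585820141152 -75.48984306839532 -95.69785063490342 x 643.7476700739874
top 240.03384921803783
table z 1.9641461402713105 1.010463558472793
```

View pics/w1c.png

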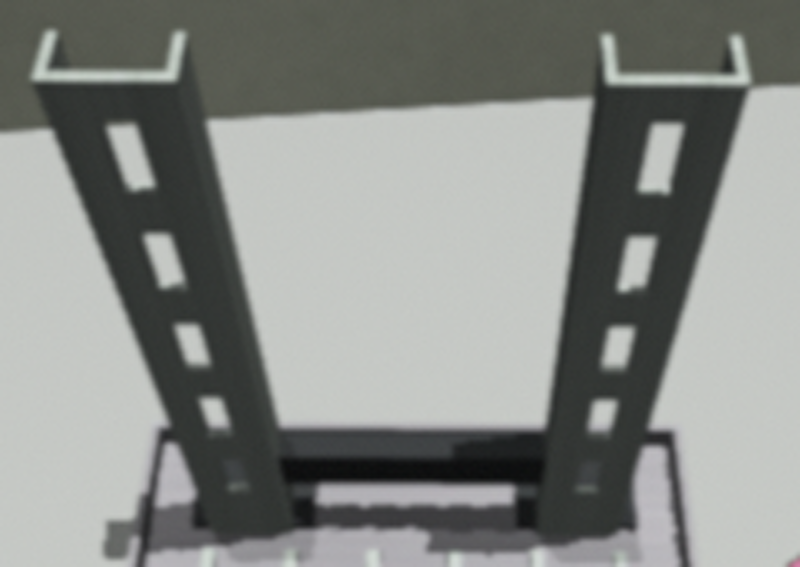

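Run:
```python
from h import *
z=np.load("/tmp/w1.npz");W=z['W'];p=z['p']
s=manip.read_state(); T=R.from_euler('xyz',s['eef_rot'])
L=(W-s['eef_pos'])@T.as_matrix()
k=(np.abs(L[...,2])<25)&(L[...,2]>-30)&(np.abs(L[...,0])<25)&(abs(L[...,1])<70)
v,u=np.where(k); 
l=L[k]
for sg in (1,-1):
    q=l[l[:,1]*sg>0]; print(len(q),q.min(0),q.max(0),q.mean(0))
    for a in (-25,-15,-8,-4):
        m=q[abs(q[:,2]-a)<3]; 
        if len(m): print(a,len(m),np.sort(abs(m[:,1]))[:3],np.sort(abs(m[:,1]))[-2:],m[:,0].min(),m[:,0].max())
goal([350,-205,190],-0.244)
```

```text
552 [ -8.11  48.19 -25.  ] [10.17 60.75  0.71] [  4.54  51.06 -13.67]
-25 83 [48.29 48.32 48.33] [60.2  60.26] -7.459567200492669 9.966474855701044
-15 146 [48.27 48.29 48.32] [60.38 60.75] -8.106244439322312 10.081978700240793
-8 123 [48.37 48.41 48.43] [59.47 59.6 ] -7.747553586129935 10.173758259859675
-4 93 [48.33 48.37 48.45] [57.54 58.79] -7.4627546352263305 9.938828760318167
555 [ -7.88 -57.17 -24.94] [ 10.21 -44.85   0.69] [  4.58 -47.71 -13.75]
-25 82 [44.85 44.96 45.03] [56.92 57.17] -7.609289446485519 10.21475047853729
-15 143 [44.93 44.96 45.04] [56.3  56.46] -7.825125003263383 10.17139928436198
-8 131 [45.   45.   45.04] [56.03 56.47] -7.875954777746783 10.15478623431138
-4 94 [44.99 45.   45.04] [53.64 54.11] -7.875954777746783 10.114418635971417
shift cm [-10.44 -19.37  -4.04] turn [ 6.89 38.77 -8.18] rows>= 3.7586886288327377 3.5793691054659944
```

```bash
cat >> h.py <<'E'
B=np.array([1.0,1.67,0.7])
def wcloud(save=None):
    s=manip.read_state(); T=R.from_euler('xyz',s['eef_rot']).as_matrix()
    p,d,W=cloud("wrist",save); W=W-T@B
    return p,d,W,s
def bar(p,W,box=None):
    hsv=cv2.cvtColor(p,cv2.COLOR_RGB2HSV)
    bl=(hsv[...,0]>100)&(hsv[...,0]<125)&(hsv[...,1]>110)
    if box is not None:
        m=np.zeros_like(bl); l,t,r,b=box; m[t:b,l:r]=True; bl&=m
    w=W[bl]; w=w[~np.isnan(w[:,0])]
    return w
E
python3 -m inch '{"grip":[1,1,1,1,1,1],"travel":[[-2,-4,1],[-4,-8,1],[-6,-12,0],[-8.5,-16,-2],[-10.4,-19.4,-4],[-10.4,-19.4,-4]],"turn":[[1.3,8,-1.6],[2.6,15.5,-3.2],[4,23,-5],[5.4,31,-6.5],[6.9,38.8,-8.2],[6.9,38.8,-8.2]]}'
python3 - <<'E'
from h import *
st()
p,d,W,s=wcloud("w2"); np.savez("/tmp/w2.npz",p=p,W=W)
E
```

```text
clock: 3.38
eef_pos: [349.2, -207.2, 189.5]
eef_rot: [-3.14, 0.004, -0.248]
wrist_force: [-0.8, 0.3, -0.5]
finger_gap: 94.1
t 3.38 pos [ 349.23 -207.16  189.55] rot [-3.14  0.   -0.25] F [-0.76  0.3  -0.5 ] gap 94.0936301309798 j [-0.63 -0.01  1.91  0.    1.24  1.19]
```

View pics/w2.png

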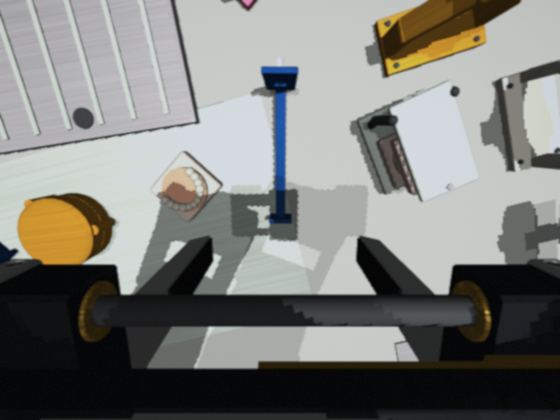

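```bash
cat >> h.py <<'E'
def fitbar(w):
    s=w[(w[:,2]>12)&(w[:,2]<23)]
    c=np.median(s[:,:2],0)
    for i in range(4):
        q=s[:,:2]-c; V=np.linalg.svd(q)[2][0]; V*=np.sign(V[0]); n=np.array([-V[1],V[0]])
        k=abs(q@n)<7; s=s[k]; c=s[:,:2].mean(0)
    t=(w[:,:2]-c)@V; o=(w[:,:2]-c)@n; 
    k=abs(o)<18; heel=w[k&(w[:,2]>70)]; th=(heel[:,:2]-c)@V
    end=w[k&(w[:,2]>22)&(t<0)]; te=(end[:,:2]-c)@V
    print('yaw',np.arctan2(V[1],V[0]),'bar top z',s[:,2].mean(),'heel t',th.min(),th.max(),'heel o',((heel[:,:2]-c)@n).min(),((heel[:,:2]-c)@n).max(),'ztop',heel[:,2].max(),'end t',te.min() if len(te) else None,te.max() if len(te) else None)
    bs=s[(abs((s[:,:2]-c)@n)<7)]; print('bar width',((bs[:,:2]-c)@n).min(),((bs[:,:2]-c)@n).max())
    # grip = end plate inner.. use end outer (grip-81) and heel
    return c,V,n,th,te
E
python3 - <<'E'
from h import *
z=np.load("/tmp/w2.npz");W=z['W'];p=z['p']
w=bar(p,W,(230,50,330,240))
c,V,n,th,te=fitbar(w)
print('c',c)
if len(te): print('grip from end', c+V*(te.min()+81))
print('grip from heel front', c+V*(th.min()+75))if 0 else print('grip from heel', c+V*(th.min()-75),c+V*(th.max()-81))
goal([404,-214,60],-0.24)
E
```

```text
yaw -0.24972331482285498 bar top z 19.25823741639275 heel t 73.55626296670057 79.40456029523425 heel o -16.47704083263933 15.235241174025948 ztop 88.27533757202153 end t -80.53421742572053 -75.31947575650909
bar width -6.119442056805086 6.981284404306505
c [ 405.15 -214.26]
grip from end [ 405.61 -214.37]
grip from heel [ 403.76 -213.9 ] [ 403.61 -213.86]
shift cm [  5.42  -0.78 -13.03] turn [-0.1  -0.    0.38] rows>= 0.03671527079177612 2.261791202682696
```

```bash
python3 -m inch '{"grip":[1,1,1,1,1,1,1],"travel":[[2.5,-0.3,-3],[5.5,-0.7,-6],[5.5,-0.7,-10],[5.5,-0.7,-14],[5.5,-0.7,-17],[5.5,-0.7,-18.5],[5.5,-0.7,-18.5]],"turn":[[0,0,0],[0,0,0],[0,0,0],[0,0,0],[0,0,0],[0,0,0],[0,0,0]]}'; python3 -c "
from h import *
st()
p,d,W,s=wcloud('w3')"
```

```text
clock: 4.3
eef_pos: [405.0, -213.1, 5.8]
eef_rot: [-3.14, -0.0, -0.247]
wrist_force: [0.2, 0.7, -0.0]
finger_gap: 94.1
t 4.3 pos [ 404.96 -213.11    5.81] rot [-3.14 -0.   -0.25] F [ 0.18  0.72 -0.04] gap 94.12618710568564 j [-0.57  0.39  1.94  0.    0.81  1.25]
```

View pics/w3.png

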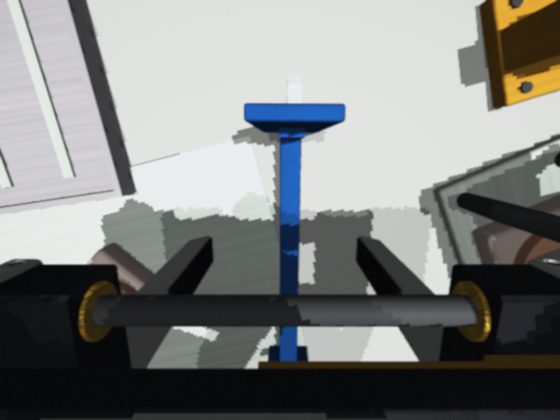

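```bash
python3 -m inch '{"grip":[1,-1,-1,-1,-1,-1,-1,-1],"travel":[[0,0,-0.3],[0,0,-0.3],[0,0,-0.3],[0,0,-0.3],[0,0,-0.3],[0,0,-0.3],[0,0,-0.3],[0,0,-0.3]],"turn":[[0,0,0],[0,0,0],[0,0,0],[0,0,0],[0,0,0],[0,0,0],[0,0,0],[0,0,0]]}' 20; python3 -m inch '{"grip":[-1,-1,-1],"travel":[[0,0,0],[0,0,0.2],[0,0,0.2]],"turn":[[0,0,0],[0,0,0],[0,0,0]]}' 55
```

```text
clock: 5.35
eef_pos: [405.3, -213.4, 3.4]
eef_rot: [-3.14, -0.001, -0.247]
wrist_force: [1.2, -0.4, 0.1]
finger_gap: 27.5
clock: 5.72
eef_pos: [405.1, -213.2, 5.3]
eef_rot: [-3.14, -0.001, -0.247]
wrist_force: [0.6, 0.7, -3.8]
finger_gap: 11.3
```

```bash
python3 -m inch '{"grip":[-1,-1,-1,-1,-1,-1,-1,-1,-1,-1],"travel":[[0,0,3],[0,0,8],[0,1,12],[1,5,14.5],[3,8.5,14.5],[5.5,11,14.5],[8,12.5,14.5],[10.5,13,14.5],[11.7,13.1,14.5],[11.7,13.1,14.5]],"turn":[[0,0,0],[0,0,0],[0,0,0],[0,0,2],[0,0,4],[0,0,6],[0,0,8.4],[0,0,8.4],[0,0,8.4],[0,0,8.4]]}'; python3 -c "
from h import *
st()
p,d,W,s=wcloud('w4'); np.savez('/tmp/w4.npz',p=p,W=W)"
```

```text
clock: 6.98
eef_pos: [522.0, -82.4, 149.8]
eef_rot: [-3.14, 0.0, -0.1]
wrist_force: [-0.5, 0.2, -3.6]
finger_gap: 11.4
t 6.97 pos [521.95 -82.36 149.82] rot [-3.14  0.   -0.1 ] F [-0.54  0.23 -3.62] gap 11.447750814308764 j [-0.23  0.31  1.65  0.    1.19  1.44]
```

View pics/w4.png

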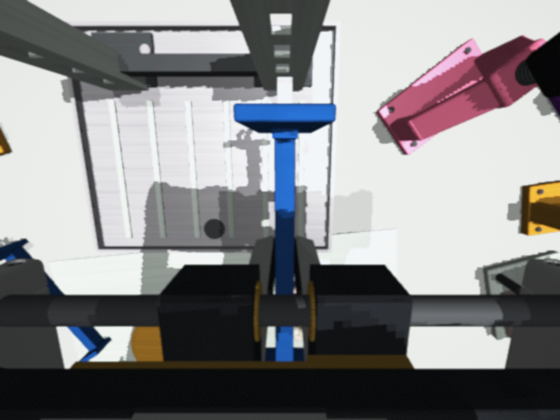

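```bash
cat >> h.py <<'E'
def rel(p,W,s,ub,hb):
    """heel & upright in the tool-yaw frame (x fwd, y left, z up) about TCP"""
    yaw=s['eef_rot'][2]; Q=R.from_euler('z',yaw).as_matrix()
    L=(W-s['eef_pos'])@Q
    hsv=cv2.cvtColor(p,cv2.COLOR_RGB2HSV); bl=(hsv[...,0]>100)&(hsv[...,0]<125)&(hsv[...,1]>110)
    l,t,r,b=hb; h=L[t:b,l:r][bl[t:b,l:r]]; ht=np.nanmax(h[:,2]); h=h[h[:,2]>np.nanpercentile(h[:,2],90)-4]
    hp=h[:,:2]; 
    print('heel n',len(h),'x',h[:,0].min(),h[:,0].max(),'y',h[:,1].min(),h[:,1].max(),'mid',(h[:,1].min()+h[:,1].max())/2,'ztop',np.median(h[:,2]),'rect',cv2.minAreaRect(hp.astype(np.float32)))
    l,t,r,b=ub; u=L[t:b,l:r].reshape(-1,3); ok=(u[:,2]+s['eef_pos'][2]>60)&~np.isnan(u[:,0])&(~bl[t:b,l:r].reshape(-1)); u=u[ok]
    u=u[u[:,0]>85]
    best=None;rng=np.random.default_rng(0)
    for i in range(500):
        a=u[rng.choice(len(u),3,0)]; n=np.cross(a[1]-a[0],a[2]-a[0]); n/=np.linalg.norm(n)+1e-9
        if abs(n[0])<.95: continue
        k=np.abs((u-a[0])@n)<1.5
        if best is None or k.sum()>best.sum(): best=k
    q=u[best]; c=q.mean(0); n=np.linalg.svd(q-c)[2][2]; n*=np.sign(n[0])
    print('face n',len(q),'normal',n,'c',c,'x at heel level',c[0])
    for z0 in range(-100,110,20):
        k=q[abs(q[:,2]-z0)<10]
        if len(k)>8: print(' z',z0,'y',np.percentile(k[:,1],[1,99]),k[:,1].min(),k[:,1].max(),'mid',(k[:,1].min()+k[:,1].max())/2,'x',k[:,0].mean())
    return L
E
python3 - <<'E'
from h import *
z=np.load("/tmp/w4.npz"); s=manip.read_state()
L=rel(z['p'],z['W'],s,(225,0,340,105),(225,90,345,140))
k=(L[...,2]>-12)&(L[...,2]<-2)
E
```

```text
heel n 1891 x 73.05178287259989 78.85555873503611 y -16.553370762112422 16.60523899582438 mid 0.025934116855978573 ztop 79.68251180702205 rect ((75.95542907714844, 0.02625274658203125), (33.158573150634766, 5.801499843597412), 89.9890365600586)
face n 5218 normal [ 1. -0.  0.] c [121.71   1.84   5.45] x at heel level 121.71394777429863
 z -80 y [-17.82  21.33] -18.03504794130936 21.74760136180299 mid 1.8562767102468136 x 121.82351753000611
 z -60 y [-17.89  21.51] -18.20468627254419 21.835971808511257 mid 1.8156427679835332 x 121.97170270479126
 z -40 y [-17.67  21.27] -18.09394621795286 21.718757644224734 mid 1.812405713135938 x 121.74717639860292
 z -20 y [-17.83  21.39] -18.206070347599436 21.824326094310692 mid 1.809127873355628 x 121.84478833780834
 z 0 y [-17.75  21.43] -18.132249780663457 21.879497617538657 mid 1.8736239184376 x 121.68153343449288
 z 20 y [-17.8   21.51] -18.156900943423274 21.847591013296878 mid 1.845345034936802 x 121.72345119236485
 z 40 y [-17.79  21.53] -18.12943704127515 21.8961962010472 mid 1.8833795798860251 x 121.61550182913605
```

```bash
python3 -m inch '{"grip":[-1,-1,-1,-1],"travel":[[0.5,0.15,0],[1.5,0.03,0],[2.5,-0.07,0],[2.5,-0.07,0]],"turn":[[0,0,0],[0,0,0],[0,0,0],[0,0,0]]}'
python3 - <<'E'
from h import *
p,d,W,s=wcloud('w5'); st()
L=rel(p,W,s,(225,0,340,105),(225,90,345,140))
E
```

```text
clock: 7.52
eef_pos: [547.1, -83.3, 149.7]
eef_rot: [-3.14, 0.0, -0.1]
wrist_force: [0.1, 0.5, -4.5]
finger_gap: 11.1
t 7.58 pos [546.66 -83.19 149.64] rot [-3.14  0.   -0.1 ] F [ 0.68 -0.17 -4.12] gap 12.028411912435079 j [-0.22  0.36  1.58  0.    1.21  1.45]
heel n 1963 x 72.63606733422759 78.7922733091861 y -16.467495440142574 16.965122854660077 mid 0.2488137072587513 ztop 79.50884894182528 rect ((75.71356201171875, 0.2488574981689453), (33.43281555175781, 6.155208587646484), 89.99600219726562)
face n 6796 normal [ 1.    0.   -0.01] c [96.31  0.53 58.59] x at heel level 96.31403293788964
 z -40 y [-19.49  19.13] -19.622100826030007 19.78441073240874 mid 0.08115495318936716 x 96.13203826196488
 z -20 y [-19.27  20.02] -19.47225634895959 20.284740979128728 mid 0.4062423150845689 x 96.1418288167169
 z 0 y [-19.31  19.96] -19.736742238755944 20.33633753805798 mid 0.2997976496510173 x 96.14926235921007
 z 20 y [-19.23  20.02] -19.681650203198895 20.27265038358136 mid 0.2955000901912328 x 96.11945683627988
 z 40 y [-19.29  19.98] -19.610630302940503 20.34945108592102 mid 0.3694103914902591 x 96.08817709652675
 z 60 y [-19.18  19.93] -19.695807595306974 20.54649537422075 mid 0.4253438894568884 x 96.17753811367669
 z 80 y [-16.77  18.45] -18.526186548456298 20.24918233749062 mid 0.8614978945171607 x 96.49346168413112
 z 100 y [-13.7   12.59] -13.86361245956827 13.2827580939843 mid -0.29042718279198443 x 97.21803425075154
```

View pics/w5.png

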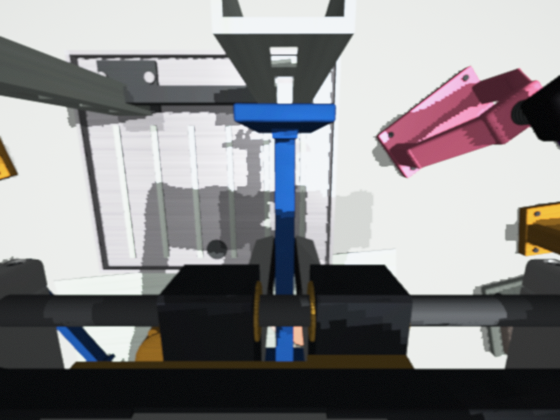

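Run:
```python
from h import *
p,d,W,s=wcloud()
for r in (22,27,31): print(r,np.nanmedian(W[r,225:340,2]),np.nanmedian(W[r,225:340,0]))
print('heel',np.nanmedian(W[108:118,245:325,2]), np.nanmedian(W[110,245:325,2]))
```

```text
22 238.41204758762754 645.0526580367001
27 238.46131482782522 643.9038262572421
31 238.3061357594357 642.8233108132679
heel 229.3910299661503 229.44748354612557
```

```bash
python3 -m inch '{"grip":[-1,-1,-1,-1,-1],"travel":[[0.4,-0.04,0],[0.8,-0.08,0],[1.2,-0.12,0],[1.6,-0.16,0],[1.6,-0.16,0]],"turn":[[0,0,0],[0,0,0],[0,0,0],[0,0,0],[0,0,0]]}'; python3 -m inch '{"grip":[-1,-1],"travel":[[0.2,-0.02,0],[0.2,-0.02,0]],"turn":[[0,0,0],[0,0,0]]}'
```

```text
clock: 8.25
eef_pos: [562.6, -84.8, 149.6]
eef_rot: [-3.14, 0.001, -0.1]
wrist_force: [-0.5, -0.1, -4.1]
finger_gap: 11.2
clock: 8.5
eef_pos: [564.5, -85.0, 149.4]
eef_rot: [-3.14, 0.002, -0.1]
wrist_force: [-1.6, -0.2, -4.3]
finger_gap: 11.6
```

```bash
python3 -m inch '{"grip":[-1,-1,-1,-1,-1,-1],"travel":[[0.08,-0.01,-0.3],[0.1,-0.01,-0.6],[0.1,-0.01,-0.9],[0.1,-0.01,-1.2],[0.1,-0.01,-1.35],[0.1,-0.01,-1.35]],"turn":[[0,0,0],[0,0,0],[0,0,0],[0,0,0],[0,0,0],[0,0,0]]}'
python3 - <<'E'
from h import *
p,d,W,s=wcloud('w6'); st()
L=rel(p,W,s,(225,0,340,95),(225,85,345,140))
for r in (4,8,12,16,20,25): print(r,np.nanmedian(W[r,225:340],0))
E
```

```text
clock: 9.25
eef_pos: [564.8, -85.0, 135.9]
eef_rot: [-3.14, 0.003, -0.1]
wrist_force: [-7.2, 0.4, 0.8]
finger_gap: 11.5
t 9.3 pos [564.85 -85.01 135.95] rot [-3.14  0.   -0.1 ] F [-7.15  0.63  0.17] gap 11.411242602865869 j [-0.21  0.41  1.54  0.    1.2   1.46]
heel n 1941 x 70.57802224317754 76.34970761053742 y -16.434334921336678 17.137782684099154 mid 0.351723881381238 ztop 82.15133861474624 rect ((73.45975494384766, 0.35030555725097656), (33.573368072509766, 5.759371280670166), 89.9470443725586)
face n 400 normal [0.98 0.01 0.18] c [93.29  1.82 63.31] x at heel level 93.28541677245923
 z 20 y [-16.88  17.29] -16.88356902847727 17.29810155413749 mid 0.20726626283010852 x 99.77294302535375
 z 40 y [-16.89  17.35] -16.923801795108307 17.424791450762964 mid 0.25049482782732824 x 97.33253329513087
 z 60 y [-16.95  17.41] -16.97091347492511 17.428678717540233 mid 0.22888262130756232 x 93.76218496365252
 z 80 y [-16.99  17.47] -17.003963389940786 17.496749235224446 mid 0.24639292264182977 x 90.52609364140443
4 [ 760.65 -101.54    0.55]
8 [ 757.32 -101.69    0.56]
12 [ 753.9  -101.81    0.54]
16 [ 750.51 -100.96    0.49]
20 [ 747.39 -100.66    0.67]
25 [ 743.01 -100.22    0.71]
```

View pics/w6.png

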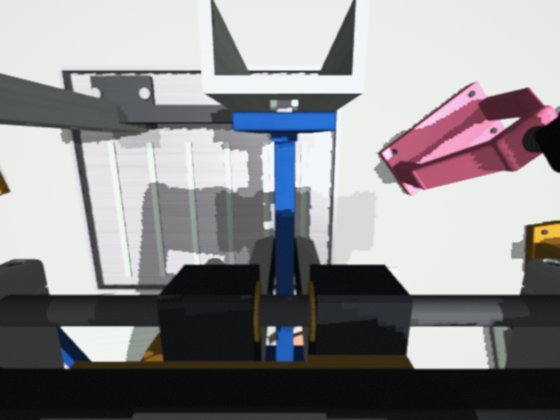

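```bash
python3 -m inch '{"grip":[-0.5,-0.4,-0.4],"travel":[[0,0,0],[0,0,0],[0,0,0]],"turn":[[0,0,0],[0,0,0],[0,0,0]]}'
python3 - <<'E'
from h import *
p,d,W,s=wcloud('w7'); st()
L=rel(p,W,s,(225,0,340,95),(225,85,345,140))
for r in (78,82,86): print(r,np.nanmedian(W[r,225:340],0))
E
```

```text
clock: 9.68
eef_pos: [565.1, -85.0, 136.2]
eef_rot: [-3.14, 0.002, -0.1]
wrist_force: [0.5, 0.1, -0.7]
finger_gap: 27.9
t 9.72 pos [565.02 -85.01 136.15] rot [-3.14  0.   -0.1 ] F [-0.09  0.48  0.76] gap 28.440577676997293 j [-0.21  0.41  1.54  0.    1.2   1.46]
heel n 1821 x 69.31487930197187 75.20762282635883 y -16.89802502098815 16.982968106317635 mid 0.0424715426647424 ztop 79.64928409645117 rect ((72.26069641113281, 0.04351806640625), (33.8784065246582, 5.8840765953063965), 89.94037628173828)
face n 407 normal [ 0.98 -0.01  0.2 ] c [92.36  2.07 63.16] x at heel level 92.36209543736881
 z 20 y [-16.92  17.27] -16.92720470230956 17.272081681187927 mid 0.17243848943918394 x 99.53217169584508
 z 40 y [-16.98  17.37] -16.997504095878803 17.373762118452 mid 0.1881290112865983 x 96.93590094509464
 z 60 y [-17.01  17.39] -17.018481937277926 17.448273555699807 mid 0.21489580921094031 x 92.77203955343573
 z 80 y [-16.99  17.43] -17.061407638592623 17.47291183317666 mid 0.20575209729201838 x 89.18706814104786
78 [646.66 -92.72 238.28]
82 [645.63 -92.64 238.43]
86 [644.85 -92.54 238.19]
```

View pics/w7.png

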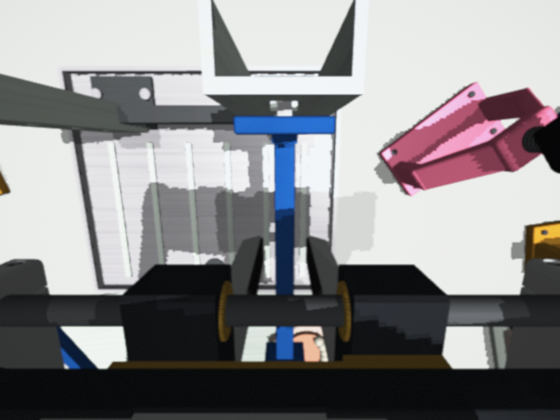

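Run:
```python
from h import *
p,d,W,s=wcloud()
Q=R.from_euler('z',s['eef_rot'][2]).as_matrix(); L=(W-s['eef_pos'])@Q
for r in (150,170,190,210,230,350,357):
    q=L[r,279:290]; print(r,np.nanmedian(q,0))
for r in (118,122,126,130,134): print(r,np.nanmedian(L[r,250:270],0))
```

```text
150 [63.03  0.3  13.23]
170 [51.92  0.32 13.54]
190 [40.32  0.32 12.69]
210 [28.2   0.33 11.74]
230 [15.73  0.34 11.39]
350 [-71.09   0.41   7.87]
357 [-77.13   0.42   7.32]
118 [74.42  8.12 79.77]
122 [73.18  8.16 79.57]
126 [71.9   8.19 79.8 ]
130 [70.64  8.19 79.64]
134 [  76.67   16.77 -128.07]
```

```bash
python3 -m inch '{"grip":[-0.4,-0.3,-0.3,1,1,1,1,1,1,1],"travel":[[0,0,3],[0,0,8],[-1,1,12],[-4,6,12],[-7,11,12],[-10,16,12],[-13,21,11],[-16,25,9],[-18.2,26.8,6],[-18.2,26.8,5.5]],"turn":[[0,0,0],[0,0,0],[0,0,2],[0,0,7],[0,0,13],[0,0,19],[0,0,25],[0,0,30],[0,0,32.5],[0,0,32.5]]}'
python3 - <<'E'
from h import *
p,d,W,s=wcloud('w8'); st(); np.savez('/tmp/w8.npz',p=p,W=W)
E
```

```text
clock: 11.02
eef_pos: [381.5, 183.7, 190.0]
eef_rot: [-3.14, 0.005, 0.47]
wrist_force: [0.1, -0.2, -0.1]
finger_gap: 93.8
t 11.07 pos [382.56 183.17 190.43] rot [-3.14  0.    0.47] F [ 0.89 -0.48 -0.54] gap 93.75616923057726 j [0.36 0.03 1.87 0.   1.24 1.46]
```

View pics/w8.png

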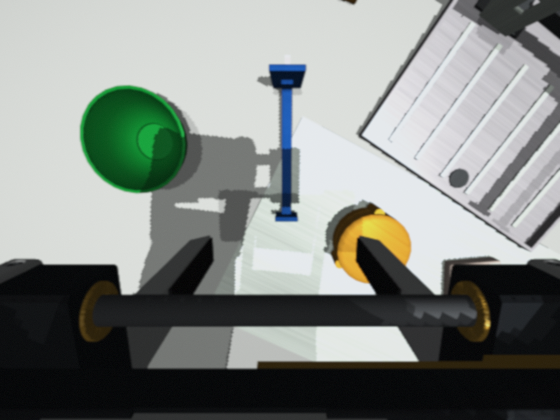

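Run:
```python
from h import *
z=np.load("/tmp/w8.npz");W=z['W'];p=z['p']
w=bar(p,W,(245,50,330,240))
c,V,n,th,te=fitbar(w)
print('c',c, 'grip from end', c+V*(te.min()+81),'from heel', c+V*(th.min()-75),c+V*(th.max()-81))
g=(c+V*(te.min()+81)+c+V*(th.min()-75))/2; print(g)
goal([g[0],g[1],3.5],np.arctan2(V[1],V[0]))
```

```text
yaw 0.4675400439457909 bar top z 18.861144590061482 heel t 72.46983754299887 77.95576210238981 heel o -16.570541871729162 15.157140811813232 ztop 87.16168528015007 end t -81.39844322232732 -76.6770047088145
bar width -6.215967245888678 6.381160815073813
c [434.54 207.38] grip from end [434.19 207.2 ] from heel [432.28 206.24] [431.82 206.01]
[433.23 206.72]
shift cm [  5.07   2.35 -18.69] turn [-0.   -0.23 -0.03] rows>= 0.022016802844090477 3.1216100843001624
```

```bash
python3 -m inch '{"grip":[1,1,1,1,1,1,1],"travel":[[2.5,1.1,-3],[5.1,2.4,-6],[5.1,2.4,-10],[5.1,2.4,-14],[5.1,2.4,-17],[5.1,2.4,-18.6],[5.1,2.4,-18.7]],"turn":[[0,-0.2,0],[0,-0.2,0],[0,-0.2,0],[0,-0.2,0],[0,-0.2,0],[0,-0.2,0],[0,-0.2,0]]}' 20; python3 -m inch '{"grip":[-1,-1,-1,-1,-1,-1,-1,-1],"travel":[[0,0,0],[0,0,0],[0,0,0],[0,0,0],[0,0,0],[0,0,0],[0,0,0],[0,0,0]],"turn":[[0,0,0],[0,0,0],[0,0,0],[0,0,0],[0,0,0],[0,0,0],[0,0,0],[0,0,0]]}';  python3 -m inch '{"grip":[-1,-1,-1,-1],"travel":[[0,0,0],[0,0,0],[0,0,0],[0,0,0]],"turn":[[0,0,0],[0,0,0],[0,0,0],[0,0,0]]}' 60
```

```text
clock: 11.95
eef_pos: [434.1, 206.8, 3.3]
eef_rot: [-3.141, 0.001, 0.467]
wrist_force: [0.7, 0.1, 0.6]
finger_gap: 93.9
clock: 12.95
eef_pos: [434.1, 206.8, 3.4]
eef_rot: [-3.141, 0.001, 0.467]
wrist_force: [1.2, -0.2, -0.1]
finger_gap: 17.4
clock: 13.45
eef_pos: [434.1, 206.9, 3.3]
eef_rot: [-3.141, 0.001, 0.467]
wrist_force: [-0.4, 2.1, -0.0]
finger_gap: 11.1
```

```bash
python3 -m inch '{"grip":[-1,-1,-1,-1,-1,-1,-1,-1,-1,-1],"travel":[[0,0,3],[0,-1,8],[0,-3,12],[1,-6,14.5],[3,-9,14.5],[5,-11.5,14.5],[7.5,-13,14.5],[9.5,-13,14.5],[10.1,-13,14.5],[10.1,-13,14.5]],"turn":[[0,0,0],[0,0,-5],[0,0,-10],[0,0,-16],[0,0,-22],[0,0,-28],[0,0,-32.5],[0,0,-32.5],[0,0,-32.5],[0,0,-32.5]]}'
python3 - <<'E'
from h import *
p,d,W,s=wcloud('w9'); st()
L=rel(p,W,s,(225,0,340,105),(225,90,345,140))
E
```

```text
clock: 14.7
eef_pos: [534.6, 76.9, 147.9]
eef_rot: [-3.141, 0.002, -0.1]
wrist_force: [0.7, 0.4, -2.9]
finger_gap: 11.5
t 14.75 pos [534.4   77.04 148.06] rot [-3.14  0.   -0.1 ] F [-0.27 -0.74 -3.51] gap 11.531187199381804 j [0.08 0.33 1.62 0.   1.19 1.75]
heel n 1922 x 73.2204532865966 78.9676685460496 y -16.39714339429034 16.836678998733937 mid 0.21976780222179926 ztop 80.81832220951924 rect ((76.09477996826172, 0.21974754333496094), (33.23385238647461, 5.746416091918945), 89.99362182617188)
face n 4586 normal [ 1. -0.  0.] c [124.82   2.11  -2.3 ] x at heel level 124.8241453553716
 z -80 y [-17.29  21.54] -17.936175918655632 21.848583312217517 mid 1.9562036967809426 x 124.93485605612848
 z -60 y [-17.53  21.74] -17.864000512125294 22.085960309741083 mid 2.1109798988078943 x 125.01980444686045
 z -40 y [-17.39  21.78] -17.87100321511414 22.16388989256432 mid 2.1464433387250903 x 124.86114265242816
 z -20 y [-17.65  21.71] -18.017598499473852 22.062429324587715 mid 2.0224154125569314 x 124.91551798788487
 z 0 y [-17.5   21.69] -18.102414242481984 22.191169698312887 mid 2.0443777279154514 x 124.7887668337906
 z 20 y [-17.55  21.7 ] -17.874330164288285 22.108456023623887 mid 2.117062929667801 x 124.80318411616686
 z 40 y [-17.6   21.85] -17.80052321506272 22.164309070804016 mid 2.1818929278706474 x 124.70291323124457
```

View pics/w9.png

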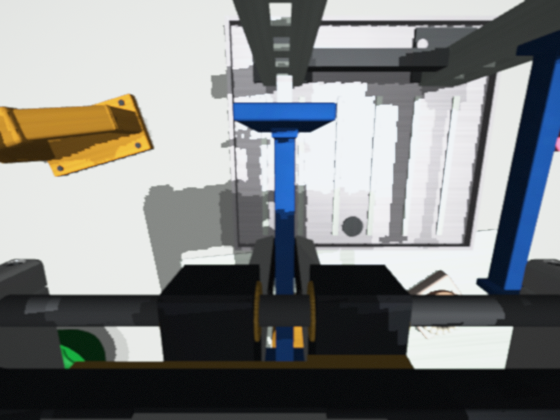

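```bash
python3 -m inch '{"grip":[-1,-1,-1,-1],"travel":[[0.6,0.13,0.03],[1.7,0.02,0.04],[2.8,-0.09,0.04],[2.8,-0.09,0.04]],"turn":[[0,0,0],[0,0,0],[0,0,0],[0,0,0]]}'
python3 - <<'E'
from h import *
p,d,W,s=wcloud('w10'); st()
L=rel(p,W,s,(225,0,340,105),(225,90,345,140))
for r in range(18,38,3): print(r,np.nanmedian(W[r,225:340],0))
E
```

```text
clock: 15.25
eef_pos: [563.0, 75.9, 148.2]
eef_rot: [-3.141, 0.002, -0.1]
wrist_force: [0.2, 0.9, -4.0]
finger_gap: 11.7
t 15.3 pos [562.57  76.01 148.12] rot [-3.14  0.   -0.1 ] F [-0.09 -0.37 -3.39] gap 11.610560220400059 j [0.07 0.39 1.54 0.   1.22 1.74]
heel n 2004 x 72.92702290418322 79.13696211758852 y -16.71303572586244 16.991448063408598 mid 0.1392061687730788 ztop 80.50663985628435 rect ((75.98117065429688, 0.13729476928710938), (6.19915771484375, 33.71849822998047), 0.28995978832244873)
face n 6880 normal [ 1.  0. -0.] c [96.21  0.44 59.58] x at heel level 96.205327988959
 z -40 y [-19.58  19.73] -19.701231601100254 20.07831990689938 mid 0.1885441528995635 x 96.12061346283842
 z -20 y [-19.31  19.95] -19.610386076225623 20.305476890411462 mid 0.3475454070929196 x 96.10790426395005
 z 0 y [-19.46  19.8 ] -19.854683182825063 20.077762173755783 mid 0.1115394954653599 x 96.07365055197617
 z 20 y [-19.43  19.95] -19.71721752980341 20.242282670544608 mid 0.26253257037059896 x 96.06876583401143
 z 40 y [-19.38  19.74] -19.75504089697576 20.329712882112897 mid 0.28733599256856834 x 96.01844575520195
 z 60 y [-19.26  19.81] -19.783919240373717 20.283877597463228 mid 0.2499791785447556 x 96.08716700309557
 z 80 y [-16.98  18.72] -18.592484121215886 20.330891699785678 mid 0.8692037892848958 x 96.15529511452695
 z 100 y [-14.68  16.08] -14.89091347415801 16.379582650127517 mid 0.7443345879847536 x 96.99887086650047
18 [661.72  66.8  238.33]
21 [660.95  67.03 238.45]
24 [660.3   66.97 238.47]
27 [659.55  66.99 238.38]
30 [658.76  67.11 238.24]
33 [658.64  67.17 236.73]
36 [658.63  67.01 234.57]
```

```bash
python3 -m inch '{"grip":[-1,-1,-1,-1,-1,-1],"travel":[[0.3,-0.03,0.05],[0.7,-0.07,0.08],[1.1,-0.11,0.08],[1.5,-0.15,0.08],[1.73,-0.17,0.08],[1.73,-0.17,0.08]],"turn":[[0,0,0],[0,0,0],[0,0,0],[0,0,0],[0,0,0],[0,0,0]]}'; python3 -m inch '{"grip":[-1,-1,-1,-1,-1,-1],"travel":[[0.02,0,-0.3],[0.05,0,-0.6],[0.05,0,-0.9],[0.05,0,-1.2],[0.03,0,-1.3],[0.03,0,-1.3]],"turn":[[0,0,0],[0,0,0],[0,0,0],[0,0,0],[0,0,0],[0,0,0]]}'
python3 - <<'E'
from h import *
p,d,W,s=wcloud('w11'); st()
L=rel(p,W,s,(225,0,340,95),(225,85,345,140))
E
```

```text
clock: 16.05
eef_pos: [579.9, 74.3, 148.8]
eef_rot: [-3.142, 0.003, -0.1]
wrist_force: [-1.0, 0.2, -3.1]
finger_gap: 11.6
clock: 16.8
eef_pos: [580.1, 74.3, 135.5]
eef_rot: [3.142, 0.003, -0.1]
wrist_force: [-3.0, 1.0, -3.7]
finger_gap: 11.6
t 16.85 pos [580.05  74.29 135.51] rot [ 3.14  0.   -0.1 ] F [-2.47  0.73 -4.56] gap 11.482883375199863 j [0.06 0.44 1.5  0.   1.21 1.74]
heel n 2020 x 73.19075362154169 79.27982144351576 y -16.97057708066579 17.020837822801493 mid 0.025130371067850987 ztop 80.84331713367378 rect ((76.19942474365234, 0.025476455688476562), (33.9880485534668, 6.073167324066162), 89.81613159179688)
face n 383 normal [ 0.99 -0.01  0.15] c [95.43  2.43 64.43] x at heel level 95.43490171450715
 z 40 y [-17.01  17.36] -17.042174845292955 17.375657891294342 mid 0.16674152300069345 x 98.93421408856969
 z 60 y [-17.    17.34] -17.06705578502468 17.350498316590453 mid 0.1417212657828859 x 95.98965793558422
 z 80 y [-17.01  17.44] -17.043350357671155 17.461567564358038 mid 0.2091086033434415 x 93.29448056125759
```

Heel top is at 216.3, so seated within 1 mm, with no slip. Release.

```bash
python3 -m inch '{"grip":[-1,-0.5,-0.4,-0.4],"travel":[[0,0,-0.05],[0,0,-0.05],[0,0,-0.05],[0,0,-0.05]],"turn":[[0,0,0],[0,0,0],[0,0,0],[0,0,0]]}'
python3 - <<'E'
from h import *
p,d,W,s=wcloud('w12'); st()
L=rel(p,W,s,(225,0,340,95),(225,85,345,140))
for r in (150,170,190,210,230,350,357):
    q=L[r,279:290]; print(r,np.nanmedian(q,0))
E
```

```text
clock: 17.35
eef_pos: [580.3, 74.3, 135.3]
eef_rot: [-3.142, 0.003, -0.1]
wrist_force: [-0.0, -0.0, 0.2]
finger_gap: 27.9
t 17.4 pos [580.24  74.25 135.23] rot [-3.14  0.   -0.1 ] F [ 0.16 -0.16 -0.47] gap 28.082263158551775 j [0.06 0.44 1.5  0.   1.21 1.74]
heel n 1902 x 70.19907147938805 76.1018075018059 y -16.743818712606735 17.085726220691146 mid 0.17095375404220547 ztop 80.65805273185376 rect ((73.14723205566406, 0.17128562927246094), (5.8690338134765625, 33.830360412597656), 0.07549039274454117)
face n 390 normal [0.99 0.02 0.12] c [96.41  2.49 63.71] x at heel level 96.40531652645645
 z 40 y [-17.   17.3] -17.065281009796127 17.314231534817363 mid 0.12447526251061802 x 99.1125320527546
 z 60 y [-17.03  17.34] -17.04696367354704 17.37447678627745 mid 0.1637565563652057 x 96.84617745292553
 z 80 y [-17.08  17.4 ] -17.127510493942978 17.467819056526064 mid 0.17015428129154309 x 94.59657419526826
150 [63.04  0.3  14.03]
170 [51.95  0.31 13.82]
190 [40.46  0.32 13.6 ]
210 [28.62  0.33 13.61]
230 [15.92  0.34 12.04]
350 [-69.96   0.4    9.29]
357 [-75.59   0.41   9.18]
```

View pics/w12.png

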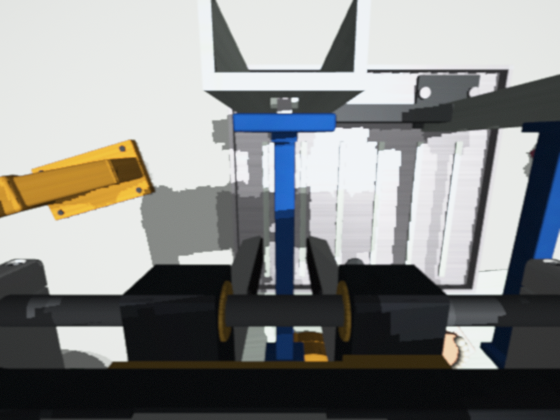

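```bash
python3 -m inch '{"grip":[-0.4,-0.3,0,1,1,1,1,1,1,1],"travel":[[0,0,3],[0,0,8],[0,0,13],[-0.5,4,14],[-1,8,14],[-1.5,12,13.5],[-2,16,13.5],[-2,17.5,13.5],[-2,17.5,13.5],[-2,17.5,13.5]],"turn":[[0,0,0],[0,0,0],[0,0,0],[0,0,4],[0,0,8],[0,0,13],[0,0,18],[0,0,21],[0,0,21],[0,0,21]]}'
python3 - <<'E'
from h import *
p,d,W,s=wcloud('w13'); st(); np.savez('/tmp/w13.npz',p=p,W=W)
k=(W[...,2]>150)&(W[...,2]<180)&(np.abs(W[...,1]-272)<60)
w=W[k]; print(len(w),w.mean(0),w.min(0),w.max(0),cv2.minAreaRect(w[w[:,2]>163][:,:2].astype(np.float32)))
v,u=np.where(k); print(u.min(),u.max(),v.min(),v.max())
hsv=cv2.cvtColor(p,cv2.COLOR_RGB2HSV); b=(hsv[...,1]>120)&(abs(W[...,2]-12)<4)&(hsv[...,0]<30)&(np.abs(W[...,1]-272)<80)&(W[...,0]>540)
w=W[b]; print(w.mean(0),cv2.minAreaRect(w[:,:2].astype(np.float32)))
for r in manip.look_for('wrist','clamp1_knob'): print(r)
E
```

```text
clock: 18.65
eef_pos: [560.6, 248.1, 270.2]
eef_rot: [3.141, 0.003, 0.264]
wrist_force: [0.5, -0.2, 0.8]
finger_gap: 94.2
t 18.7 pos [560.6  248.04 270.31] rot [3.14 0.   0.26] F [ 0.34 -0.04  0.15] gap 94.28802390843542 j [0.36 0.41 1.23 0.   1.51 1.66]
999 [629.11 272.45 168.07] [612.61 256.1  162.73] [645.52 288.89 171.19] ((629.06640625, 272.4827880859375), (29.86527442932129, 30.0318546295166), 9.456619262695312)
262 295 120 154
[625.82 271.86  12.43] ((629.009033203125, 273.0353088378906), (56.40045166015625, 109.74895477294922), 9.996673583984375)
{'bbox': [340.1, 104.7, 560.0, 292.8], 'p': 0.34}
```

View pics/w13.png

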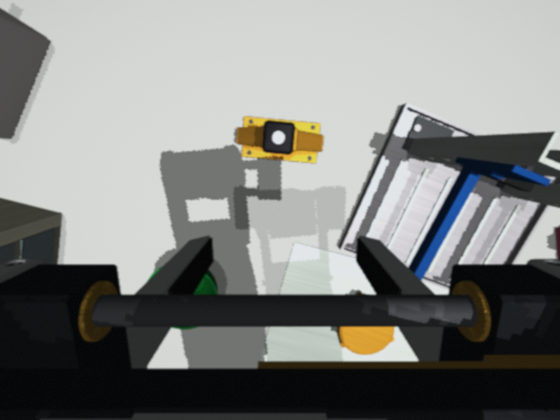

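```bash
python3 -m inch '{"grip":[1,1,1,1,1,1,1],"travel":[[3,1,-2],[6,2.2,-4],[6.85,2.45,-6],[6.85,2.45,-9],[6.85,2.45,-12],[6.85,2.45,-12.75],[6.85,2.45,-12.75]],"turn":[[0,0,-3],[0,0,-5.4],[0,0,-5.4],[0,0,-5.4],[0,0,-5.4],[0,0,-5.4],[0,0,-5.4]]}' 15; python3 -c "
from h import *
p,d,W,s=wcloud('w14')"
```

```text
clock: 19.62
eef_pos: [629.1, 272.4, 143.5]
eef_rot: [-3.142, 0.002, 0.17]
wrist_force: [0.4, -0.4, -0.6]
finger_gap: 94.1
```

View pics/w14.png

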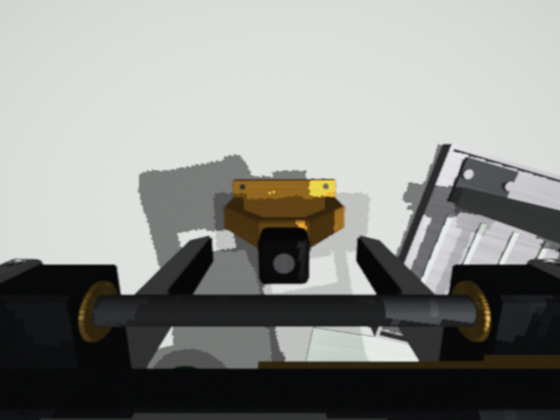

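Knob is centred between the fingers. Close.

```bash
python3 -m inch '{"grip":[-1,-1,-1,-1,-1,-1,-1],"travel":[[0,0,0],[0,0,0],[0,0,0],[0,0,0],[0,0,0],[0,0,0],[0,0,0]],"turn":[[0,0,0],[0,0,0],[0,0,0],[0,0,0],[0,0,0],[0,0,0],[0,0,0]]}'; python3 -m inch '{"grip":[-1,-1,-1,-1,-1],"travel":[[0,0,0],[0,0,0],[0,0,1],[0,0,3],[0,0,3]],"turn":[[0,0,0],[0,0,0],[0,0,0],[0,0,0],[0,0,0]]}' 50;  python3 -c "
from h import *
p,d,W,s=wcloud('w15')"
```

```text
clock: 20.55
eef_pos: [629.4, 272.6, 144.2]
eef_rot: [-3.141, 0.001, 0.17]
wrist_force: [0.7, 1.9, -0.4]
finger_gap: 29.9
clock: 21.18
eef_pos: [629.9, 272.8, 175.8]
eef_rot: [-3.141, -0.002, 0.17]
wrist_force: [-0.3, 0.7, -5.0]
finger_gap: 29.6
```

View pics/w15.png

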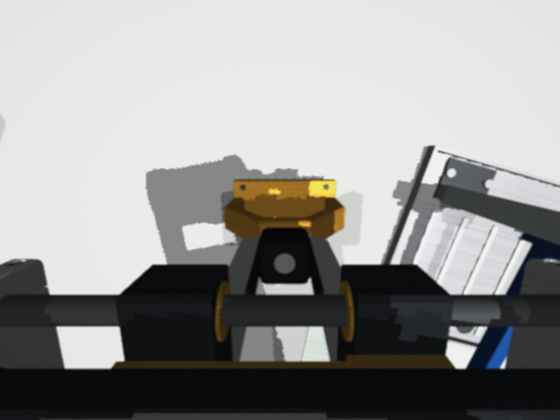

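```bash
python3 -m inch '{"grip":[-1,-1,-1,-1,-1,-1,-1,-1,-1,-1],"travel":[[-2,0,2],[-6,-1,4],[-10,-3,5],[-14,-6,5],[-17,-9.5,5],[-18,-13,5],[-18,-16,5],[-17.9,-18,5],[-17.9,-18.5,5],[-17.9,-18.5,5]],"turn":[[0,0,0],[0,0,-3],[0,0,-6],[0,0,-9],[0,0,-12],[0,0,-15.5],[0,0,-15.5],[0,0,-15.5],[0,0,-15.5],[0,0,-15.5]]}'; python3 -c "
from h import *
p,d,W,s=wcloud('w16');st()
p,d,W=cloud('scene','s16')
p,d,W=cloud('top','t16')"
```

```text
clock: 22.48
eef_pos: [450.3, 87.8, 224.1]
eef_rot: [-3.141, 0.001, -0.101]
wrist_force: [-0.3, 0.1, -5.1]
finger_gap: 29.8
t 22.52 pos [450.31  88.1  224.13] rot [-3.14  0.   -0.1 ] F [ 0.81  0.13 -4.63] gap 29.553233725483636 j [0.11 0.08 1.74 0.   1.32 1.78]
```

View pics/w16.png

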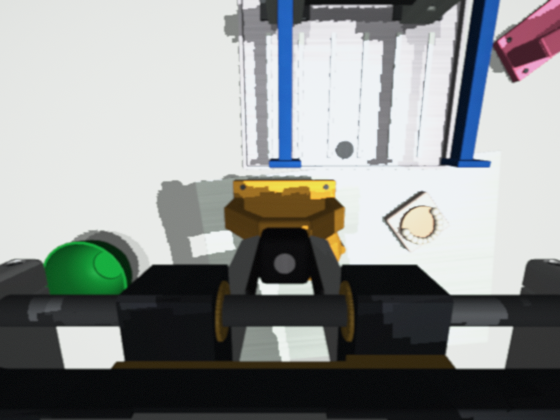

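View pics/s16.png

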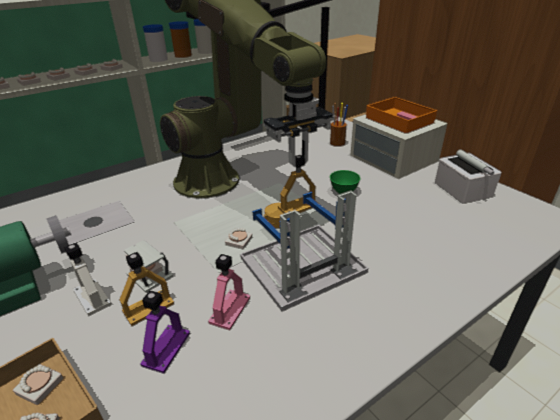

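Run:
```python
from h import *
p,d,W,s=wcloud()
Q=R.from_euler('z',s['eef_rot'][2]).as_matrix(); L=(W-s['eef_pos'])@Q
hsv=cv2.cvtColor(p,cv2.COLOR_RGB2HSV); bl=(hsv[...,0]>100)&(hsv[...,0]<125)&(hsv[...,1]>110)
m=bl.copy(); m[:,:260]=0; m[:,310:]=0
for r in (20,60,100,140,155,160,164):
    q=L[r][m[r]]; 
    if len(q): print(r,q[:,1].min(),q[:,1].max(),np.median(q,0), q[:,2].max()+s['eef_pos'][2])
# clamp crown symmetric?
b=(hsv[...,0]<30)&(hsv[...,1]>120); b[:170]=0;b[250:]=0;b[:,:200]=0;b[:,360:]=0
for r in (185,205,215):
    q=L[r][b[r]]; print('clamp',r,q[:,1].min(),q[:,1].max(),np.median(q,0))
```

```text
20 -6.641494205112069 7.7596080762395045 [161.22  -0.75 -75.72] 150.44069668629874
60 -6.0046494991050725 4.471998654187997 [132.64  -0.77 -75.86] 149.11812238069015
100 -5.387628214260902 3.819081827675813 [102.58  -0.79 -77.74] 148.04776244765208
140 -5.5687204638779 3.9343568148188615 [ 70.16  -0.81 -78.92] 146.3527022936036
155 -5.674787410860539 4.009825163981819 [ 57.41  -0.82 -79.33] 145.97706771398902
160 -12.509839389062943 11.68134031166181 [ 53.35  -0.38 -73.97] 151.87703230047688
164 -13.867802885171429 12.305711322460601 [ 50.31  -0.79 -67.79] 158.14863909554546
clamp 185 -53.30014522048541 54.616747377118806 [  23.97    1.7  -131.75]
clamp 205 -51.8119647455525 53.33210861719702 [   2.01    0.64 -131.36]
clamp 215 -53.50113966991896 55.08200026733694 [  4.83   0.64 -72.77]
```

```bash
python3 -m inch '{"grip":[-1,-1,-1,-1,-1,-1,-1,-1,-1,-1],"travel":[[1,-0.2,0],[2.5,-0.35,0],[4,-0.5,0],[5.5,-0.65,0],[7,-0.8,0],[8.5,-0.95,0],[10,-1.1,0],[11.5,-1.25,0],[13,-1.4,0],[13,-1.4,0]],"turn":[[0,0,0],[0,0,0],[0,0,0],[0,0,0],[0,0,0],[0,0,0],[0,0,0],[0,0,0],[0,0,0],[0,0,0]]}'; python3 -c "
from h import *
p,d,W,s=wcloud('w17');st()
p,d,W=cloud('scene'); crop(p,220,70,400,310,'s17')"
```

```text
clock: 23.92
eef_pos: [581.3, 74.0, 223.4]
eef_rot: [-3.141, 0.001, -0.1]
wrist_force: [0.7, 1.3, -4.8]
finger_gap: 29.9
t 23.98 pos [580.7   74.09 223.52] rot [-3.14  0.   -0.1 ] F [-0.32 -0.52 -5.04] gap 29.421954057428835 j [0.06 0.37 1.39 0.   1.39 1.73]
```

View pics/s17.png

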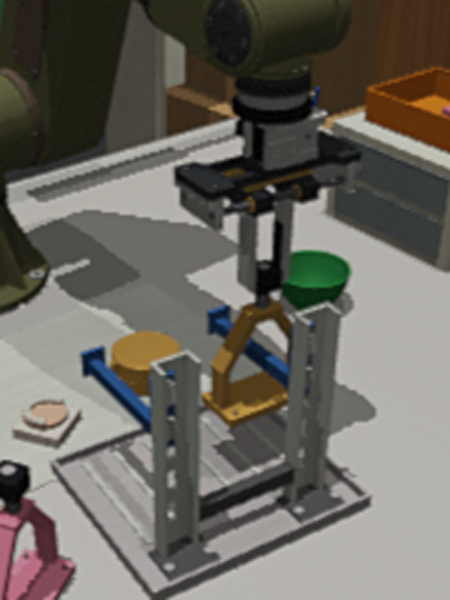

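View pics/w17.png

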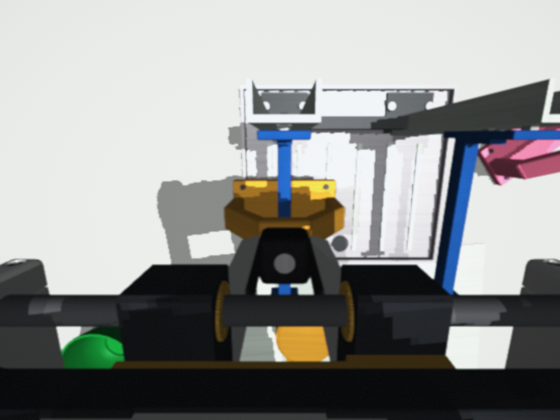

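```bash
python3 -m inch '{"grip":[-1,-1,-1,-1,-1,-1,-1],"travel":[[0,0,-1],[0,0,-2],[0,0,-3],[0,0,-3.5],[0,0,-3.7],[0,0,-3.8],[0,0,-3.8]],"turn":[[0,0,0],[0,0,0],[0,0,0],[0,0,0],[0,0,0],[0,0,0],[0,0,0]]}'; python3 -m inch '{"grip":[-1,-1],"travel":[[0,0,-0.15],[0,0,-0.15]],"turn":[[0,0,0],[0,0,0]]}'
```

```text
clock: 24.9
eef_pos: [580.4, 74.2, 186.0]
eef_rot: [-3.141, 0.001, -0.1]
wrist_force: [-0.4, 0.5, -4.3]
finger_gap: 30.2
clock: 25.15
eef_pos: [580.4, 74.2, 184.4]
eef_rot: [-3.141, 0.001, -0.1]
wrist_force: [0.0, 0.3, -5.1]
finger_gap: 29.7
```

```bash
python3 -m inch '{"grip":[-1,-1],"travel":[[0,0,-0.15],[0,0,-0.15]],"turn":[[0,0,0],[0,0,0]]}'; python3 -m inch '{"grip":[-1,-1],"travel":[[0,0,-0.1],[0,0,-0.1]],"turn":[[0,0,0],[0,0,0]]}'
```

```text
clock: 25.4
eef_pos: [580.6, 74.2, 183.3]
eef_rot: [-3.141, 0.001, -0.1]
wrist_force: [-0.2, -0.2, -2.3]
finger_gap: 29.9
clock: 25.65
eef_pos: [580.6, 74.2, 182.9]
eef_rot: [-3.141, -0.0, -0.1]
wrist_force: [-2.9, 0.1, 6.2]
finger_gap: 29.7
```

```bash
python3 -m inch '{"grip":[-0.3,-0.2,0,0.1,0.1],"travel":[[0,0,0.05],[0,0,0.05],[0,0,0.05],[0,0,0.05],[0,0,0.05]],"turn":[[0,0,0],[0,0,0],[0,0,0],[0,0,0],[0,0,0]]}'; python3 -c "
from h import *
p,d,W,s=wcloud('w18');st()
p,d,W=cloud('scene'); crop(p,220,70,400,310,'s18')"
```

```text
clock: 26.28
eef_pos: [580.6, 74.2, 183.3]
eef_rot: [-3.141, -0.0, -0.1]
wrist_force: [-0.6, 0.1, 0.3]
finger_gap: 51.5
t 26.32 pos [580.63  74.24 183.33] rot [-3.14 -0.   -0.1 ] F [-0.67 -0.47 -0.12] gap 51.904405618457325 j [0.06 0.4  1.44 0.   1.3  1.73]
```

View pics/s18.png

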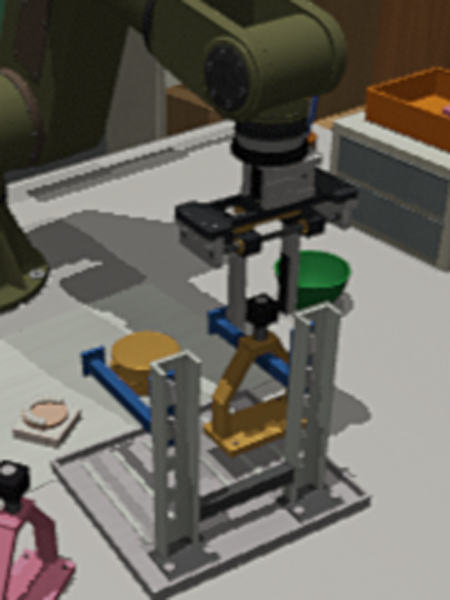

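View pics/w18.png

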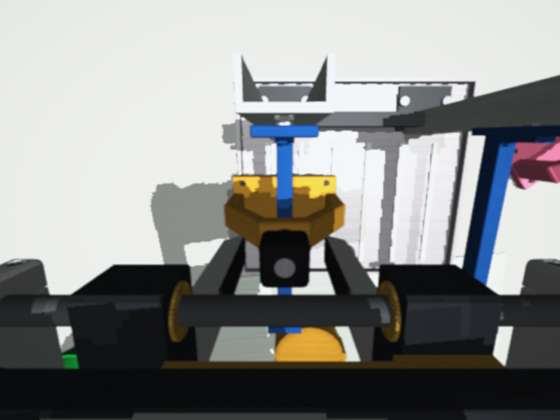

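```bash
python3 -m inch '{"grip":[0.1,0.2,1,1,1,1,1,1,1,1],"travel":[[0,0,2],[0,0,6],[0,-1,10],[-1.5,-6,11],[-3,-12,11],[-5,-18,11],[-7,-24,10.5],[-9,-30,10],[-11,-35,9.5],[-13,-40,9]],"turn":[[0,0,0],[0,0,0],[0,0,0],[0,0,1],[0,0,2],[0,0,3],[0,0,4],[0,0,5],[0,0,6],[0,0,6]]}'; python3 -m inch '{"grip":[1,1,1,1],"travel":[[-1.3,-4,0],[-2.6,-7.5,-0.5],[-2.6,-7.9,-0.5],[-2.6,-7.9,-0.5]],"turn":[[0,0,0],[0,0,0],[0,0,0],[0,0,0]]}'
cat >> h.py <<'E'
def knob(p,W,x,y):
    k=(W[...,2]>150)&(W[...,2]<180)&(np.abs(W[...,1]-y)<60)&(np.abs(W[...,0]-x)<60)
    w=W[k]; print(len(w),w.mean(0),w.min(0),w.max(0),cv2.minAreaRect(w[w[:,2]>163][:,:2].astype(np.float32)))
    hsv=cv2.cvtColor(p,cv2.COLOR_RGB2HSV); b=(hsv[...,1]>120)&(abs(W[...,2]-12)<4)&(hsv[...,0]<30)&(np.abs(W[...,1]-y)<80)&(abs(W[...,0]-x)<80)
    w=W[b]; print(w.mean(0),cv2.minAreaRect(w[:,:2].astype(np.float32)))
E
python3 - <<'E'
from h import *
p,d,W,s=wcloud('w19'); st()
knob(p,W,490,-408)
p,d,W=cloud('top','t19')
E
```

```text
clock: 27.62
eef_pos: [449.6, -327.5, 273.3]
eef_rot: [-3.141, -0.0, 0.005]
wrist_force: [1.6, 0.7, 0.6]
finger_gap: 94.1
clock: 28.12
eef_pos: [423.9, -406.1, 268.3]
eef_rot: [-3.141, -0.0, 0.005]
wrist_force: [0.0, -0.1, -0.5]
finger_gap: 94.1
t 28.18 pos [ 424.12 -405.75  268.47] rot [-3.14 -0.    0.01] F [-0.26  0.72 -0.47] gap 94.23977232181365 j [-0.83  0.35  1.32  0.    1.48  0.74]
992 [ 491.14 -410.02  168.19] [ 475.93 -425.07  163.12] [ 506.61 -395.31  171.48] ((491.03814697265625, -410.0430603027344), (30.01460075378418, 29.898941040039062), 3.1377151012420654)
[ 491.53 -409.42   12.58] ((491.2843017578125, -409.7445983886719), (56.05369186401367, 110.01173400878906), 3.2097246646881104)
```

View pics/w19.png

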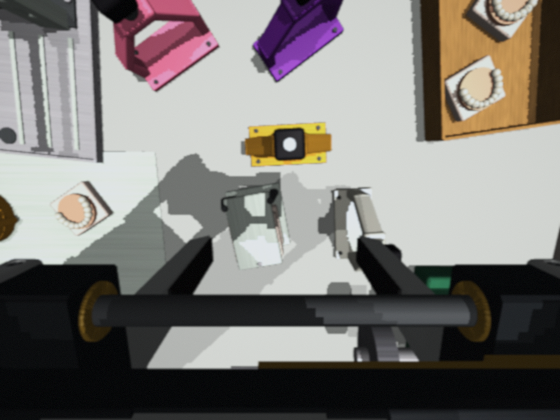

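View pics/t19.png

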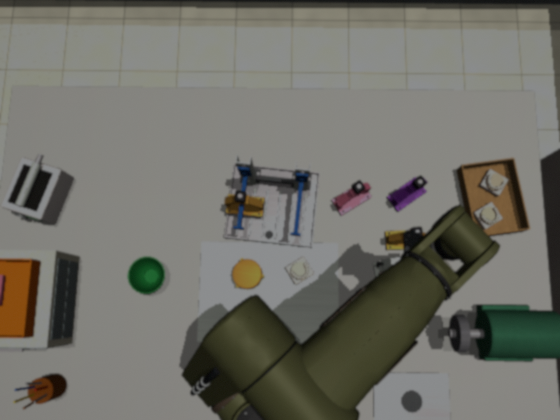

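```bash
python3 -m inch '{"grip":[1,1,1,1,1,1,1],"travel":[[3,-0.2,-2],[6,-0.4,-4],[6.7,-0.42,-6],[6.7,-0.42,-9],[6.7,-0.42,-11.8],[6.7,-0.42,-12.5],[6.7,-0.42,-12.5]],"turn":[[0,0,1],[0,0,2.9],[0,0,2.9],[0,0,2.9],[0,0,2.9],[0,0,2.9],[0,0,2.9]]}' 15; python3 -m inch '{"grip":[-1,-1,-1,-1,-1,-1,-1],"travel":[[0,0,0],[0,0,0],[0,0,0],[0,0,0],[0,0,0],[0,0,0],[0,0,0]],"turn":[[0,0,0],[0,0,0],[0,0,0],[0,0,0],[0,0,0],[0,0,0],[0,0,0]]}'; python3 -m inch '{"grip":[-1,-1,-1,-1,-1],"travel":[[0,0,0],[0,0,0],[0,0,1],[0,0,3],[0,0,3]],"turn":[[0,0,0],[0,0,0],[0,0,0],[0,0,0],[0,0,0]]}' 50;  python3 -c "
from h import *
p,d,W,s=wcloud('w20')"
```

```text
clock: 29.1
eef_pos: [491.2, -409.7, 144.2]
eef_rot: [3.142, -0.001, 0.057]
wrist_force: [-0.1, -0.4, 0.6]
finger_gap: 94.4
clock: 29.98
eef_pos: [491.2, -409.8, 144.2]
eef_rot: [3.141, -0.001, 0.057]
wrist_force: [0.1, -0.7, -3.6]
finger_gap: 29.9
clock: 30.6
eef_pos: [491.6, -410.1, 175.8]
eef_rot: [3.14, -0.003, 0.057]
wrist_force: [-0.5, 1.2, -4.1]
finger_gap: 29.7
```

View pics/w20.png

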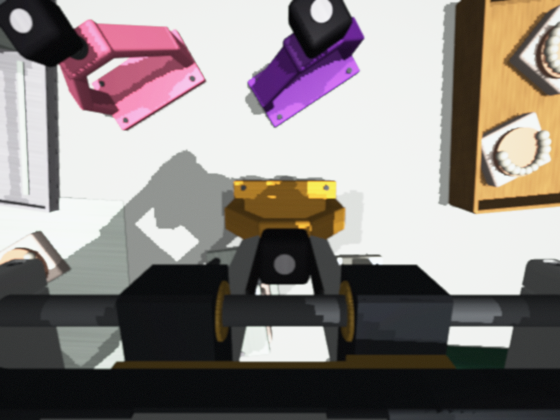

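```bash
python3 -m inch '{"grip":[-1,-1,-1,-1,-1,-1,-1,-1,-1,-1],"travel":[[0,0,3],[0,1.5,6.5],[0,5,7],[-0.5,10,7],[-1,15,7],[-2,20,6.5],[-3.5,25,5.8],[-5,30,5],[-6,33,5],[-6,33.8,5]],"turn":[[0,0,0],[0,0,0],[0,0,-1],[0,0,-3],[0,0,-5],[0,0,-7],[0,0,-9],[0,0,-9],[0,0,-9],[0,0,-9]]}'; python3 -m inch '{"grip":[-1,-1],"travel":[[0,0,0],[0,0,0]],"turn":[[0,0,0],[0,0,0]]}'
cat >> h.py <<'E'
def barrel():
    p,d,W,s=wcloud('wb'); st()
    Q=R.from_euler('z',s['eef_rot'][2]).as_matrix(); L=(W-s['eef_pos'])@Q
    hsv=cv2.cvtColor(p,cv2.COLOR_RGB2HSV); bl=(hsv[...,0]>100)&(hsv[...,0]<125)&(hsv[...,1]>110)
    m=bl.copy(); m[:,:255]=0; m[:,315:]=0
    for r in range(20,176,10):
        q=L[r][m[r]]
        if len(q)>5: print(r,q[:,1].min(),q[:,1].max(),np.median(q,0), q[:,2].max()+s['eef_pos'][2])
    b=(hsv[...,0]<30)&(hsv[...,1]>120); b[:,:200]=0;b[:,360:]=0
    for r in (185,205,215):
        q=L[r][b[r]]; print('clamp',r,q[:,1].min(),q[:,1].max(),np.median(q,0))
E
python3 -c "
from h import *
barrel()"
```

```text
clock: 31.9
eef_pos: [430.6, -70.4, 224.1]
eef_rot: [3.141, -0.001, -0.099]
wrist_force: [0.3, -0.6, -3.8]
finger_gap: 29.7
clock: 32.15
eef_pos: [430.8, -71.0, 223.8]
eef_rot: [3.141, -0.0, -0.099]
wrist_force: [-0.2, -0.2, -4.7]
finger_gap: 29.7
t 32.2 pos [430.73 -71.1  223.77] rot [ 3.14 -0.   -0.1 ] F [ 0.09  0.32 -3.08] gap 29.98383885236459 j [-0.25  0.03  1.79 -0.    1.32  1.42]
20 -10.54593357081188 8.860508705965017 [161.28  -0.53 -75.68] 149.4727572350488
30 -5.253665551364529 4.211240342672547 [154.27  -0.53 -75.67] 149.84587551838953
40 -5.293509848303971 4.263905036235065 [147.32  -0.53 -76.16] 148.939843478172
50 -5.347532928860324 4.299186010980639 [140.06  -0.52 -76.03] 149.2203631481663
60 -5.380575880180644 4.3574623042999345 [132.94  -0.53 -76.79] 147.77272256284274
70 -5.427764954434394 4.360077512485983 [125.61  -0.53 -77.29] 147.82773289639994
80 -5.459233168285448 4.413800385953469 [118.02  -0.52 -77.24] 147.83155237593982
90 -5.490051114535749 4.42946125689154 [110.37  -0.52 -77.39] 148.13703440514783
100 -5.55641607725966 4.4817019463194585 [102.57  -0.52 -77.37] 146.97306349913785
110 -5.582949380274891 4.544478383774383 [ 94.74  -0.52 -78.15] 147.07147554104145
120 -5.627683224315268 4.590297519785984 [ 86.7   -0.52 -78.48] 146.38229548003497
130 -5.667112013813985 4.623862118028728 [ 78.51  -0.52 -78.51] 145.97582541716505
140 -5.7261725502540095 4.692330540149812 [ 70.2   -0.52 -78.93] 146.29793526737822
150 -5.783406135705474 4.735902458569304 [ 61.73  -0.52 -79.42] 144.97440673021535
160 -13.050738213412647 12.953788573169279 [ 53.67  -0.07 -67.69] 157.51645239308928
clamp 185 -54.51505228380556 54.36449784037685 [  24.05   -0.09 -131.8 ]
clamp 205 -51.96303902019692 52.56889376647418 [   2.1     0.47 -131.46]
clamp 215 -54.87998480350052 111.91472779891502 [  -2.79    5.46 -104.65]
```

View pics/wb.png

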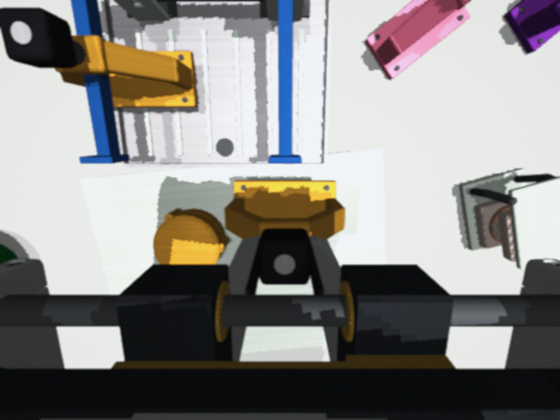

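```bash
python3 -m inch '{"grip":[-1,-1,-1,-1,-1,-1,-1,-1,-1,-1],"travel":[[1,-0.15,0],[2.5,-0.3,0],[4,-0.45,0],[5.5,-0.6,0],[7,-0.75,0],[8.5,-0.9,0],[10,-1.05,0],[11.5,-1.2,0],[13,-1.35,0],[13,-1.35,0]],"turn":[[0,0,0],[0,0,0],[0,0,0],[0,0,0],[0,0,0],[0,0,0],[0,0,0],[0,0,0],[0,0,0],[0,0,0]]}'; python3 -m inch '{"grip":[-1,-1,-1,-1,-1,-1,-1],"travel":[[0,0,-1],[0,0,-2],[0,0,-3],[0,0,-3.5],[0,0,-3.7],[0,0,-3.8],[0,0,-3.8]],"turn":[[0,0,0],[0,0,0],[0,0,0],[0,0,0],[0,0,0],[0,0,0],[0,0,0]]}'; python3 -m inch '{"grip":[-1,-1],"travel":[[0,0,-0.2],[0,0,-0.2]],"turn":[[0,0,0],[0,0,0]]}'
```

```text
clock: 33.45
eef_pos: [561.7, -84.8, 222.9]
eef_rot: [3.141, 0.001, -0.099]
wrist_force: [-0.9, 0.2, -5.3]
finger_gap: 29.3
clock: 34.33
eef_pos: [561.8, -84.8, 185.1]
eef_rot: [3.141, 0.0, -0.1]
wrist_force: [-0.7, 0.6, -4.4]
finger_gap: 29.8
clock: 34.58
eef_pos: [561.8, -84.8, 183.2]
eef_rot: [3.141, -0.0, -0.1]
wrist_force: [-0.2, 0.1, -3.9]
finger_gap: 29.5
```

```bash
python3 -m inch '{"grip":[-1,-1],"travel":[[0,0,-0.1],[0,0,-0.1]],"turn":[[0,0,0],[0,0,0]]}'; python3 -m inch '{"grip":[-1,-1],"travel":[[0,0,-0.07],[0,0,-0.07]],"turn":[[0,0,0],[0,0,0]]}'
```

```text
clock: 34.83
eef_pos: [562.0, -84.9, 182.7]
eef_rot: [3.141, -0.001, -0.099]
wrist_force: [-2.2, 0.4, 3.1]
finger_gap: 29.3
clock: 35.08
eef_pos: [562.0, -84.9, 182.6]
eef_rot: [3.141, -0.001, -0.1]
wrist_force: [-3.1, 0.7, 5.3]
finger_gap: 29.7
```

Contact; release and rise.

```bash
python3 -m inch '{"grip":[-0.3,-0.2,0,0.1,0.1],"travel":[[0,0,0.05],[0,0,0.05],[0,0,0.05],[0,0,0.05],[0,0,0.05]],"turn":[[0,0,0],[0,0,0],[0,0,0],[0,0,0],[0,0,0]]}'; python3 -m inch '{"grip":[0.1,0.2,1,1,1,1,1,1,1,1],"travel":[[0,0,2],[0,0,6],[-1,1,10],[-4,3,10],[-7,5,9],[-10,7,7],[-11,7.5,6],[-11,7.5,6],[-11,7.5,6],[-11,7.5,6]],"turn":[[0,0,0],[0,0,0],[0,0,0],[0,-8,0],[0,-16,0],[0,-24,0],[0,-32,0],[0,-38,0],[0,-38,0],[0,-38,0]]}'; python3 -c "
from h import *
p,d,W,s=wcloud('w22');st(); np.savez('/tmp/w22.npz',p=p,W=W)
p,d,W=cloud('scene','s22'); crop(p,200,130,420,310,'s22c')
p,d,W=cloud('top','t22')"
```

```text
clock: 35.7
eef_pos: [562.0, -84.9, 183.0]
eef_rot: [3.141, -0.001, -0.1]
wrist_force: [-0.3, 0.4, 0.5]
finger_gap: 51.5
clock: 36.95
eef_pos: [452.5, -10.0, 243.7]
eef_rot: [-3.065, -0.66, -0.126]
wrist_force: [0.4, 0.3, 0.1]
finger_gap: 94.1
t 37.0 pos [452.61 -10.02 243.57] rot [-3.07 -0.66 -0.13] F [0.38 0.15 0.05] gap 94.03707845502052 j [-0.16 -0.32  2.18  0.17  0.63  1.41]
```

View pics/w22.png

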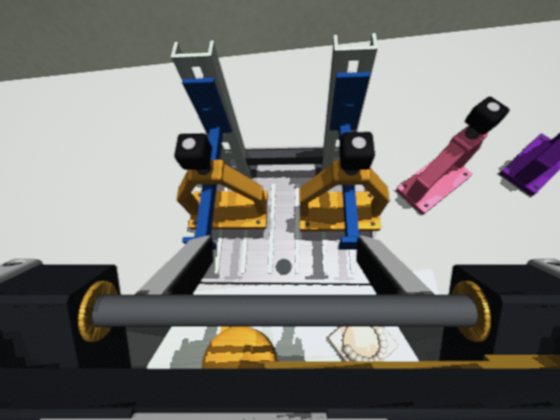

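View pics/s22.png

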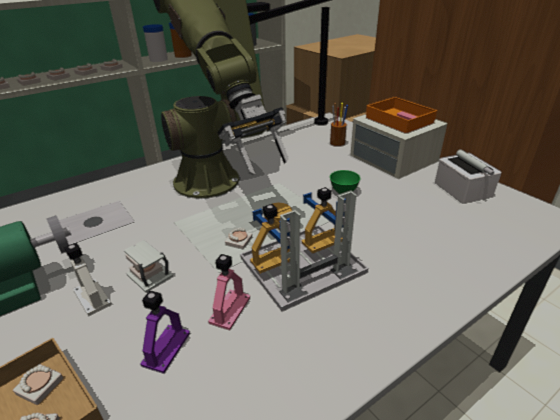

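View pics/s22c.png

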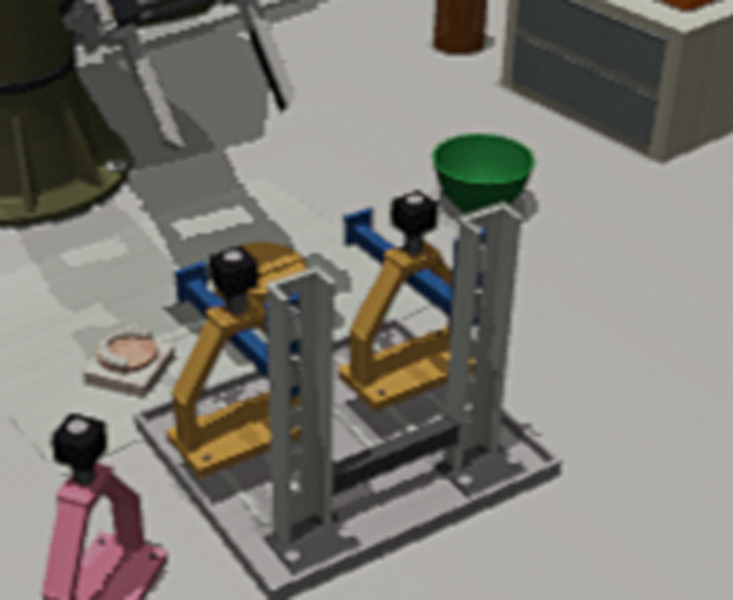

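View pics/t22.png

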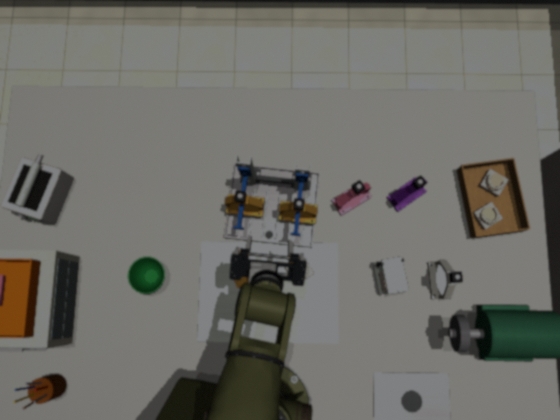

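Run:
```python
from h import *
p,d,W,s=wcloud(); 
hsv=cv2.cvtColor(p,cv2.COLOR_RGB2HSV); bl=(hsv[...,0]>100)&(hsv[...,0]<125)&(hsv[...,1]>110)
Q=R.from_euler('z',-0.1).as_matrix()
for nm,f,ub in (('L',[658.95,65.1,132],(165,50,245,180)),('R',[642.85,-93.9,132],(325,50,380,175))):
    L=(W-np.array(f))@Q
    l,t,r,b=ub; q=L[t:b,l:r][bl[t:b,l:r]]; q=q[~np.isnan(q[:,0])]
    h=q[(q[:,2]>25)&(q[:,2]<82)&(q[:,0]>-25)]; 
    A=np.c_[h[:,2],np.ones(len(h))]; c=np.linalg.lstsq(A,h[:,0],rcond=None)[0]
    print(nm,'heel front: x at z=0',c[1],'slope',c[0],'y',h[:,1].min(),h[:,1].max(),'top z',q[:,2].max(), 'back x at z=0',c[1]+6)
    k=np.abs(L[...,1])<40; k&=(L[...,2]+132>188)&(L[...,2]+132<225)&(L[...,0]<-50)&(L[...,0]>-120)&~bl
    w=L[k]; print(' knob',len(w),w.min(0),w.max(0),(w.min(0)+w.max(0))/2)
```

```text
L heel front: x at z=0 -9.074584990017668 slope 0.005590025060361242 y -16.29247655978646 18.956978034720002 top z 84.93448792706121 back x at z=0 -3.0745849900176676
 knob 1085 [-97.14 -14.34  56.  ] [-67.75  15.35  76.91] [-82.45   0.5   66.46]
R heel front: x at z=0 -9.195413521976624 slope 0.011634383833031938 y -15.823642996992321 17.9260771642226 top z 84.53837760753464 back x at z=0 -3.195413521976624
 knob 1156 [-100.3   -14.38   56.02] [-70.43  15.79  76.43] [-85.36   0.71  66.22]
```

Run:
```python
from h import *
p,d,W,s=wcloud(); 
hsv=cv2.cvtColor(p,cv2.COLOR_RGB2HSV); bl=(hsv[...,0]>100)&(hsv[...,0]<125)&(hsv[...,1]>110)
Q=R.from_euler('z',-0.1).as_matrix()
for nm,f,ub in (('L',[658.95,65.1,132],(165,40,245,180)),('R',[642.85,-93.9,132],(325,35,385,175))):
    L=(W-np.array(f))@Q
    l,t,r,b=ub; q=L[t:b,l:r].reshape(-1,3); m=bl[t:b,l:r].ravel()
    f_=q[~m&(abs(q[:,0])<4)&(q[:,2]<104)&(abs(q[:,1])<22)&(q[:,2]>-100)]
    c=np.linalg.lstsq(np.c_[f_[:,2],np.ones(len(f_))],f_[:,0],rcond=None)[0]; print(nm,'face',len(f_),c, f_[:,2].min(),f_[:,2].max(), 'y',f_[:,1].min(),f_[:,1].max())
    for z0 in range(-60,110,10):
        a=f_[abs(f_[:,2]-z0)<5]; h=q[m&(abs(q[:,2]-z0)<5)&(q[:,0]>-25)]
        print(z0,len(a),np.median(a[:,0]) if len(a) else '',len(h),np.median(h[:,0]) if len(h) else '')
    # bar slope
    q=L[bl]; q=q[(abs(q[:,1])<4)&(q[:,0]<-12)&(q[:,0]>-150)&(abs(q[:,2]-15)<8)]
    print('bar',len(q),np.polyfit(q[:,0],q[:,2],1), q[:,0].min(),q[:,0].max())
```

```text
L face 1600 [-0.    0.16] -98.1134393849302 103.96449967405812 y -19.318276344227954 21.443137893124845
-60 92 0.12048207987283624 0 
-50 93 0.2219245375807416 0 
-40 62 0.16234838239853155 0 
-30 55 0.052970110360532355 0 
-20 77 -0.05233330188242934 1 0.6217964011496208
-10 65 -0.0540417711625319 5 -0.13690498117421981
0 20 -0.06188911686937514 20 -6.162733226819999
10 23 -0.2633979354362008 103 -6.645584897648253
20 30 -0.1991722087030951 222 -10.673929047949706
30 28 0.07486402134201244 152 -7.669823693235589
40 30 -0.0653960154869383 164 -8.102928876326231
50 33 0.11973112940847878 208 -8.24665871563013
60 37 -0.021321095630454166 195 -8.43139883300563
70 39 -0.2599179730478544 213 -8.966634149623086
80 136 -0.10500188108310829 335 -8.87526538953626
90 281 -0.14785386959410074 1 -6.268273161818661
100 327 -0.21921302474145385 0 
bar 513 [ 0.04 17.99] -149.69742397857553 -12.091531014793347
R face 1449 [-0.    0.15] -94.86734910758953 103.988973571343 y -19.149761155656872 21.142767370454035
-60 59 0.2278397384324615 0 
-50 68 0.37767021217100166 0 
-40 48 0.12911023530215152 0 
-30 54 0.06265929282789665 0 
-20 66 0.11873099719476715 0 
-10 63 0.10670853217638257 1 -0.07536981956378892
0 25 0.11635599999203051 32 -5.943976629829802
10 23 0.06690234601738473 89 -6.270772836191901
20 25 0.041591295126695606 230 -10.46156075267876
30 26 0.012891158830949757 168 -7.487077276473201
40 31 0.14530545271649545 173 -7.747622582434616
50 32 0.153844380132649 227 -8.110140748025108
60 37 -0.04314486233521317 205 -8.303647043484506
70 33 0.022909826380680995 240 -8.80774807331995
80 138 -0.09279903504593948 352 -8.712072683192886
90 289 -0.05075759937322938 0 
100 355 -0.13474812402672243 0 
bar 410 [ 0.04 17.94] -149.87080171644973 -12.122123068338205
```

```bash
python3 -c "
from h import *
st(); manip.sign_off()"
```

```text
t 37.2 pos [452.32  -9.91 243.03] rot [-3.06 -0.66 -0.13] F [-0.4   0.36 -0.04] gap 93.94480375905847 j [-0.16 -0.32  2.18  0.17  0.63  1.4 ]
the job is handed in; nothing more can be done
```

I hooked both blue arms into the top two slots, one on each upright. Each now carries one of the two brass clamps I found, and I handed the job in at about 37 s of the 210 s. I left the pink, purple and white look-alikes alone.

**Arms:** My last wrist-camera measurement put both heel plates' back points within about 0.5 mm of the upright faces, laterally centred and at the right height. Both arms droop about 0.04 rad, against a limit of 0.12 rad.

**Clamps:** Each bar runs through its clamp's frame, and the clamps are within 1 mm of the bar's centre line, near the middle of the bars. The last pictures show them upright. I did not measure whether they swing.

**Rest of the scene:** The last pictures show the cast, flask, bowl and articulator in their places, and the gripper was clear of everything.

**Readings that disagreed:**
- The wrist and top cameras differed by about 3 mm sideways. I corrected the wrist camera by its view of the fingers and aligned each arm to its upright within one image.
- A first fit of the heel plates suggested a 3 mm gap to the uprights. A fit by height showed the plates touching at the bottom and leaning about 3 mm away at the top.

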